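# Hang the long-shackle padlocks on the swivel-hook stand under the magnifier

### The arm

A 6-joint arm with a two-finger parallel gripper is mounted at the origin on a cart in front of the work surface, level with it; the furniture and walls round the work are solid. World frame = base frame: x ahead of the robot, y to its left, z up, the work surface at z = 0. Lengths are in m, angles in rad, forces in N, time in s.
With the tool pointing down it reaches from about 0.4 to 0.825 m from the base axis. Payload 7 kg.
Tool frame: the origin (TCP) lies at the very end of the fingers, on their centre line; the grasp point (between the pads) lies 19 mm behind it; z points along the fingers, y is the line along which they close (so a half turn about z gives the same grasp; the last joint's range is limited). The gripper opens to 85 mm and grips with 20 to 120 N. Pads are 22 mm wide; open, the fingers measure 114 mm over their backs; the gripper's body (76 mm by 85 mm) begins 54 mm behind the grasp point. The pads swing forward as they close: fully open they stand 13 mm farther back than shut.
Start: joints at [-0.815, 0.359, 0.012, 0, -1.224, -0.288], TCP at [0.304, -0.602, 0.231] pointing down, gripper open.
Joint ranges: [-3.07, 3.07], [-1.43, 2.12], [-1.02, 1.25], [-3.03, 1.67], [-3.05, -0], [-3.03, 3.03]. Speed limits (rad/s): [2.39, 2.39, 3.01, 3.14, 3.14, 3.14].

### API

Orientations are given as a unit quaternion [w, x, y, z].
In Python, from bench import observe, read_camera, camera_params, finish_job, regions_of gives the robot as it stands.
- The arm moves only by the tool carry_out, never from a script. Its argument "deltas" is a list that holds one entry, the list of rows, each a list of 5 numbers: the opening in per cent of the stroke, from 0 (shut) to 100 (fully open), then the shift along the tool's x, y, z in units of 30 mm (1.0 is 30 mm), then the turn about the tool's z in units of 6 degrees (1.0 is 6 degrees). In form: [[[hand, x, y, z, spin], ...]]. A call has exactly 8 rows; each row is the pose to reach, as a shift and turn from the pose commanded when the call began, along the tool's axes at that moment; what a row does not reach only later rows make up. A row lasts 1/10 s, in which the tool goes at most 50 mm and 8.59 degrees, less where a joint would pass 70% of its speed; a pose out of reach is approached as far as the arm can. A call with a gripper value outside its range is refused whole. The fingers move at their own pace and stop on an object; "force" is the grip in N (left out, the last holds). Time passes only in rows, so rows that repeat a pose let the fingers close, or fill a call up. It gives the time, the measured TCP pose, the force, the opening and the grip force at its end, in the units of the state.
- observe(): the state, without advancing time (a new reading comes with each control period).
- read_camera(name): name is "side" or "top"; returns (picture, depth): 400x640x3 uint8, red, green, blue; 400x640 float32, m along the optical axis (not along the pixel's ray), 0 where there is no reading.
- camera_params(name): a dict with "camera_matrix" (3x3 intrinsics, pixels), "k1" (the pictures are not rectified: a ray, as slopes to the right and down, at radius r is drawn at 1 + k1 r^2 times it, then the intrinsics apply), "R" (3x3) and "t" (3): a world point X has camera coordinates R X + t. Camera axes: x right, y down, z forward; pixel columns grow to the right and rows downward; lengths in m; the calibration is good to about 2 mm. A picture is of the moment at which its call begins. camera_params takes no time and is no camera call.
- finish_job(): hands the job in; it is judged then, once.
Trained networks look in the newest picture that a camera, given by its name, has taken for a name from the list of things; names that differ only in an ending like _2 or _b are one class to them, and where a whole thing is asked for, a point or a joint stands for the part that bears it (a point fixed in the world has none). Each returns a list of dicts, best first, with "confidence" (0 to 1); they miss things now and then, are a little off and sometimes report something else, mostly with a low value. They report only what shows in the picture. A call takes as long as a camera call. They do not tell look-alikes from the thing itself.
- regions_of(camera, thing): "pixels" (400x640 bool, what is visible of it) and "bbox" ([left, top, width, height] in pixels, round what is visible of it).
The state is a dict: "t": time; "joint_pos": joint angles; "qd": joint speeds; "effort": joint torques, N m; "tool_pos": TCP position; "orientation": TCP orientation; "ft_force": force on the tool from outside, world axes, zero at the start; "wrist_torque": the same for the moment, N m; "width": opening from 0.0 (shut) to 1.0 (fully open); "grip_force": force on a finger pad.
Only numpy, scipy, OpenCV 4.12 (cv2) and the standard library are available. Lean on these libraries where they do the work, as an engineer would, in place of code of your own. Each camera call takes 0.05 s, during which the arm holds its last target. There are 200 camera calls.

### The job

First swing the bench magnifier out of the way of the display stand, round to the right (counter-clockwise from above) until its arm comes up to its stop, and leave it there while you work. Then turn all three swivel hooks of the stand to face straight out to the front, square to the base board, before hanging each long-shackle padlock that stands on the bench by its shackle on one of them, one padlock to a hook, so that they hang free; when all hang, swing the magnifier back so that its lens stands over the right-hand hook. Leave the mug, the tin, the lock cylinder and the carton where they are.

Things in the scene. Friction and masses are not known exactly. Their poses are not given: they have to be found in the camera images.
- stand: Display stand, fixed to the bench: a dark wooden base board 100 x 320 x 14 mm with three steel posts (12 mm thick) in a row along its y axis, at y = +120 (hook a), 0 (hook b) and -120 mm (hook c), x = 0. Origin: centre of the board's underside. Its front is its -x side, towards the robot.
- hook_a (a joint): Angle of swivel hook a about its upright post axis, rad: 0 = facing straight out to the front of the stand (its -x), positive = counter-clockwise seen from above (tip swings towards the stand's -y), range -1.7 to 1.7. Stiff: needs about 0.18 N m (6 N at 30 mm from the post) and stays where it is left.
- hook_b (a joint): Angle of swivel hook b about its upright post axis, rad: 0 = facing straight out to the front of the stand (its -x), positive = counter-clockwise seen from above (tip swings towards the stand's -y), range -1.7 to 1.7. Stiff: needs about 0.18 N m (6 N at 30 mm from the post) and stays where it is left.
- hook_c (a joint): Angle of swivel hook c about its upright post axis, rad: 0 = facing straight out to the front of the stand (its -x), positive = counter-clockwise seen from above (tip swings towards the stand's -y), range -1.7 to 1.7. Stiff: needs about 0.18 N m (6 N at 30 mm from the post) and stays where it is left.
- hook_a_seat (a point): Middle of the level arm of hook a, on its centre line, 34 mm out from the post axis and 146 mm above the bench; it turns with the hook and its own -x axis points the way the hook faces. The arm is a round steel bar 8 mm thick reaching 58 mm from the post axis; its end, about 56 mm out, turns up to 165 mm above the bench. The swivel head (20 mm wide) on the post rises to 160 mm.
- hook_b_seat (a point): Middle of the level arm of hook b, on its centre line, 34 mm out from the post axis and 146 mm above the bench; it turns with the hook and its own -x axis points the way the hook faces. The arm is a round steel bar 8 mm thick reaching 58 mm from the post axis; its end, about 56 mm out, turns up to 165 mm above the bench. The swivel head (20 mm wide) on the post rises to 160 mm.
- hook_c_seat (a point): Middle of the level arm of hook c, on its centre line, 34 mm out from the post axis and 146 mm above the bench; it turns with the hook and its own -x axis points the way the hook faces. The arm is a round steel bar 8 mm thick reaching 58 mm from the post axis; its end, about 56 mm out, turns up to 165 mm above the bench. The swivel head (20 mm wide) on the post rises to 160 mm.
- magnifier: Bench magnifier, fixed to the bench: a round grey foot 100 mm wide and an upright post 16 mm thick just right of the stand. Origin: centre of the foot's underside, on the arm's upright pivot axis. The level arm, 235 mm above the bench, is 16 mm wide, 8 mm thick and carries a level round lens 90 mm wide, centred 182 mm from the pivot.
- magnifier_arm (a joint): Swing of the magnifier's arm about its post, rad: about -0.15 to 0.35 at the start, when the lens stands over the stand's hook c (the right-hand one seen from the robot); grows counter-clockwise seen from above, by way of the robot's side; stop at 1.95. The joint is stiff (0.25 N m, 2.5 N at the knob) and stays where it is left.
- magnifier_lens (a point): Centre of the magnifier's lens, on the arm's centre line, 182 mm from the pivot axis and 235 mm above the bench.
- magnifier_knob (a point): Middle of the upright black round knob on top of the magnifier's arm, 100 mm from the pivot axis, 20 mm in diameter, standing from 239 to 273 mm above the bench. This point is 257 mm above the bench.
- padlock_1: Long-shackle steel padlock standing upright on its body, may be absent; 0.35 kg; body 34 (x) x 52 (y) x 36 mm high, above it a shackle in the local yz plane, 42 mm wide outside, 24 mm inside, bar 9 mm thick, rising to 96 mm. Origin: centre of the underside, z up along the shackle. Gripped from above across the shackle legs (42 mm along y).
- padlock_2: Long-shackle steel padlock standing upright on its body, may be absent; 0.35 kg; body 34 (x) x 52 (y) x 36 mm high, above it a shackle in the local yz plane, 42 mm wide outside, 24 mm inside, bar 9 mm thick, rising to 96 mm. Origin: centre of the underside, z up along the shackle. Gripped from above across the shackle legs (42 mm along y).
- padlock_3: Long-shackle steel padlock standing upright on its body, may be absent; 0.35 kg; body 34 (x) x 52 (y) x 36 mm high, above it a shackle in the local yz plane, 42 mm wide outside, 24 mm inside, bar 9 mm thick, rising to 96 mm. Origin: centre of the underside, z up along the shackle. Gripped from above across the shackle legs (42 mm along y).
- padlock_1_eye (a point): Middle of the underside of the top of padlock 1's shackle, 87 mm above its underside: the place that rests on a hook's arm.
- padlock_2_eye (a point): Middle of the underside of the top of padlock 2's shackle, 87 mm above its underside: the place that rests on a hook's arm.
- padlock_3_eye (a point): Middle of the underside of the top of padlock 3's shackle, 87 mm above its underside: the place that rests on a hook's arm.
- mug: Bystander: spotted mug, 91 mm high, behind the stand. Origin under its centre.
- spring_box: Bystander: flat green hinged tin 61 x 84 x 25 mm, left of the padlocks.
- lock_cylinder: Bystander: nickel lock cylinder 44 x 72 x 17 mm, left of the stand.
- stock_carton: Bystander: grey carton 87 x 97 x 56 mm, to the right of the magnifier.
Mind the look-alikes: they are no part of the job. Leave any orange or yellow look-alike of the padlock_1 alone.

How it is judged:
By the outcome, as a careful person would: the job done as asked, in the order asked, and still so for the second after the job is handed in, with the robot touching nothing.
Of padlock_1, padlock_2, padlock_3 only 2 to 3 are there at a start; the rules pass over those that are not, and their reading is None.
At some moment in a run one of padlock_1, padlock_2, padlock_3 may be knocked a few centimetres aside while the robot is not near it.
It also fails if it takes over 200 s, if anything falls off the work surface, if the arm or the gripper's body presses on something with over 40 N, if the wrist force passes 120 N, or if a joint passes its speed limit or range.

## Working session

There is one attempt and no reset: what is moved stays moved. The work goes in short steps, Python scripts to look and compute and a tool call to move; the robot and the scene stay as the last step left them, time stands still between calls to the robot, and variables do not carry over. Pictures are saved under pics/ and viewed, at most 14 in all, crops included, and the job is handed in when it is done.

Besides the shell and the picture viewer there is one more tool, called as name(argument=value, ...) on one line, values as JSON. carry_out: Moves the arm, as the interface text tells. Its arguments: {"type":"object","properties":{"deltas":{"type":"array","items":{"type":"array","items":{"type":"array","items":{"type":"number"}}}},"force":{"type":"number"}},"required":["deltas"]}

```bash
ls; mkdir -p pics
python3 - <<'E'
from bench import *
import cv2,numpy as np
for n in("top","side"):
    p,d=read_camera(n); cv2.imwrite(f"pics/{n}0.png",cv2.cvtColor(p,cv2.COLOR_RGB2BGR)); np.save(f"{n}0.npy",d)
    c=camera_params(n); print(n,c["camera_matrix"],c["k1"],c["R"],c["t"])
print(observe())
E
```

```text
pics
top [[447.83313644   0.         321.78211397]
 [  0.         447.83313644 204.20329782]
 [  0.           0.           1.        ]] -0.024270536367760352 [[-0.31530627 -0.9488139   0.01827965]
 [-0.74057712  0.23396983 -0.62992353]
 [ 0.59340331 -0.21215633 -0.77644201]] [0.16303409 0.52179611 1.42158896]
side [[396.12662906   0.         316.31046952]
 [  0.         396.12662906 203.94454636]
 [  0.           0.           1.        ]] 0.02152775660367054 [[-0.86233855 -0.50607669  0.01608131]
 [-0.35200568  0.57637173 -0.73748738]
 [ 0.36395636 -0.64162451 -0.67516943]] [0.487263   0.32670843 1.19038233]
{'t': 0.1, 'joint_pos': array([-8.14918365e-01,  3.59300145e-01,  1.11396428e-02, -3.10041593e-04,
       -1.22407155e+00, -2.88096047e-01]), 'qd': array([ 0.00089191, -0.00224025,  0.00266951, -0.00078216, -0.00228474,
       -0.00063784]), 'effort': array([-1.77621554e-03, -5.84765661e+01,  2.94106829e+01,  6.95449635e+00,
       -3.19293649e-03,  8.45400422e-06]), 'tool_pos': array([ 0.30414471, -0.60211585,  0.23046215]), 'orientation': array([-2.31580493e-04, -2.31712874e-01,  9.72783947e-01,  6.94938392e-04]), 'ft_force': array([-0.21169561, -0.41788565,  0.19415719]), 'wrist_torque': array([ 0.01951124, -0.05338795, -0.00196423]), 'grip_force': 0.0, 'width': 1.0005493075528553}
```

View pics/top0.png

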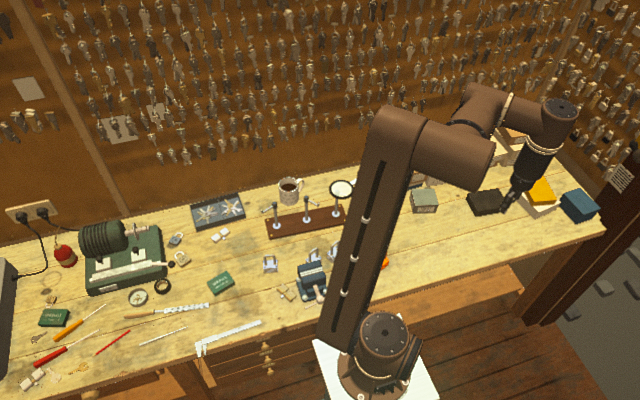

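View pics/side0.png

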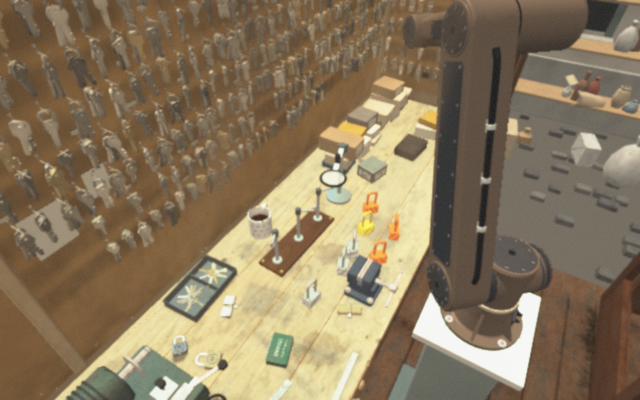

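Top view: stand board about (305,222), hooks at (275,205), (306,203), (337,207), lens (342,188), steel locks about (270,263), (313,255), (333,250). Side view: steel (grey) locks at (311,293), (343,262), (352,245). The look-alikes are orange at (371,202), (394,228) and (379,252), and yellow at (366,224).

```bash
cat > h.py <<'E'
from bench import *
import cv2,numpy as np
from scipy.spatial.transform import Rotation as Ro
C={n:camera_params(n) for n in("top","side")}
def snap(n,f=None):
    p,d=read_camera(n)
    if f: cv2.imwrite("pics/"+f,cv2.cvtColor(p,cv2.COLOR_RGB2BGR))
    return p,d
def cloud(n,d):  # HxWx3 world points, nan where no reading
    c=C[n];K=c["camera_matrix"];v,u=np.mgrid[:400,:640].astype(float)
    a=(u-K[0,2])/K[0,0];b=(v-K[1,2])/K[1,1];x,y=a.copy(),b.copy()
    for _ in range(5):
        s=1+c["k1"]*(x*x+y*y);x,y=a/s,b/s
    P=np.stack([x*d,y*d,d],-1);P[d<=0]=np.nan
    return (P-c["t"])@c["R"]
def proj(n,X):
    c=C[n];q=np.atleast_2d(X)@c["R"].T+c["t"];x,y=q[:,0]/q[:,2],q[:,1]/q[:,2];s=1+c["k1"]*(x*x+y*y);K=c["camera_matrix"]
    return np.stack([x*s*K[0,0]+K[0,2],y*s*K[1,1]+K[1,2]],-1)
def crop(p,l,t,w,h,k,f): cv2.imwrite("pics/"+f,cv2.resize(cv2.cvtColor(p[t:t+h,l:l+w],cv2.COLOR_RGB2BGR),None,fx=k,fy=k,interpolation=cv2.INTER_CUBIC))
E
python3 - <<'E'
from h import *
np.set_printoptions(precision=3,suppress=True)
for n in("top","side"):
    p,d=snap(n);X=cloud(n,d)
    for th in("padlock_1","stand","hook_a","magnifier","magnifier_arm","magnifier_knob","mug","spring_box","lock_cylinder","stock_carton"):
        for r in regions_of(n,th):
            m=r["pixels"];P=X[m];P=P[~np.isnan(P[:,0])]
            if len(P)==0: continue
            print(n,th,round(r["confidence"],2),r["bbox"],"med",np.median(P,0),"lo",np.percentile(P,3,0),"hi",np.percentile(P,97,0),p[m].mean(0).astype(int))
    np.savez(n+"0.npz",p=p,X=X)
    if n=="side": crop(p,220,160,200,150,4,"locks.png")
E
```

```text
top padlock_1 0.56 [380.3, 257.2, 7.9, 13.7] med [ 0.332 -0.181  0.033] lo [ 0.323 -0.194  0.005] hi [ 0.345 -0.165  0.039] [222 118  11]
top padlock_1 0.52 [264.3, 255.6, 13.2, 16.7] med [0.446 0.224 0.034] lo [0.433 0.2   0.009] hi [0.468 0.245 0.075] [176 172 161]
top padlock_1 0.44 [305.9, 250.0, 11.5, 12.0] med [0.428 0.063 0.037] lo [ 0.416  0.046 -0.003] hi [0.471 0.086 0.074] [182 181 172]
top padlock_1 0.28 [258.2, 195.2, 87.5, 43.2] med [0.611 0.041 0.014] lo [ 0.565 -0.108  0.004] hi [0.667 0.185 0.15 ] [119  87  55]
top stand 0.89 [266.8, 192.8, 79.8, 46.1] med [0.612 0.033 0.014] lo [ 0.564 -0.113 -0.001] hi [0.682 0.181 0.149] [123  90  56]
top stand 0.55 [327.7, 240.3, 9.7, 20.9] med [ 0.427 -0.006  0.037] lo [ 0.406 -0.034 -0.001] hi [0.468 0.01  0.098] [169 163 143]
top hook_a 0.6 [263.7, 204.0, 11.4, 8.8] med [0.617 0.16  0.149] lo [0.602 0.145 0.   ] hi [0.741 0.201 0.163] [139 129 102]
top magnifier 0.89 [327.8, 181.2, 28.3, 16.9] med [ 0.55  -0.078  0.238] lo [ 0.51  -0.126  0.232] hi [ 0.588 -0.038  0.243] [189 185 154]
top magnifier_arm 0.88 [325.7, 181.4, 31.0
[... 3730 characters left out ...]
e spring_box 0.17 [316.7, 186.3, 14.2, 9.8] med [ 0.605 -0.089  0.149] lo [ 0.581 -0.257 -0.001] hi [ 0.684 -0.075  0.161] [159 152 128]
side lock_cylinder 0.77 [220.7, 295.2, 20.7, 21.7] med [0.647 0.37  0.012] lo [ 0.625  0.341 -0.001] hi [0.672 0.403 0.017] [224 219 199]
side lock_cylinder 0.44 [347.9, 232.7, 10.0, 24.3] med [ 0.426 -0.002  0.035] lo [ 0.41  -0.039  0.005] hi [0.45  0.01  0.096] [201 199 175]
side stock_carton 0.69 [355.4, 156.9, 30.3, 27.8] med [ 0.551 -0.424  0.052] lo [ 0.509 -0.487  0.005] hi [ 0.603 -0.391  0.059] [165 159 132]
side stock_carton 0.25 [314.6, 188.1, 14.0, 7.0] med [ 0.608 -0.088  0.149] lo [ 0.59  -0.259 -0.003] hi [ 0.71  -0.075  0.161] [162 154 127]
```

View pics/locks.png

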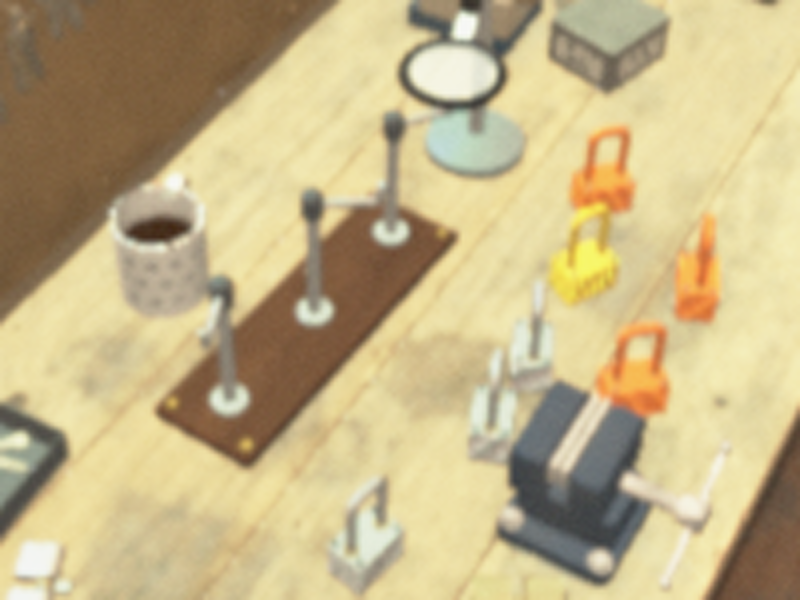

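The side crop shows three steel locks, at (365,535), (495,410) and (535,335) in the crop. Orange or yellow ones are at (605,170), (585,255), (697,270) and (635,370). I take the three grey ones. Next are the geometry fits.

```bash
cat >> h.py <<'E'
def rect(P):
    (c,s,a)=cv2.minAreaRect((P[:,:2]*1000).astype(np.float32))
    if s[0]<s[1]: s=s[::-1];a+=90   # angle of the long side
    return np.round(c,1),np.round(s,1),round((a+90)%180-90,1)
def circ(P):
    A=np.c_[2*P[:,:2],np.ones(len(P))];s=np.linalg.lstsq(A,(P[:,:2]**2).sum(1),rcond=None)[0]
    return s[:2],np.sqrt(s[2]+s[0]**2+s[1]**2)
def sel(X,c,r,z0,z1):
    Q=X.reshape(-1,3);Q=Q[~np.isnan(Q[:,0])];return Q[(np.hypot(*(Q[:,:2]-c).T)<r)&(Q[:,2]>z0)&(Q[:,2]<z1)]
E
python3 - <<'E'
from h import *
np.set_printoptions(precision=4,suppress=True)
D={n:np.load(n+"0.npz") for n in("top","side")}
for n in D:
    X=D[n]["X"];p=D[n]["p"].astype(int)
    dark=(p[...,0]<150)
    B=X[dark];B=B[~np.isnan(B[:,0])];B=B[(B[:,2]>.009)&(B[:,2]<.019)&(np.hypot(B[:,0]-.613,B[:,1]-.037)<.175)&(abs(B[:,0]-.613)<.07)]
    print(n,"board",len(B),B.mean(0),rect(B))
    for nm,c in zip("abc",[(.617,.16),(.613,.037),(.608,-.081)]):
        H=sel(X,c,.09,.135,.172);Hd=sel(X,c,.016,.153,.165);print(" hook",nm,"head",Hd.mean(0),len(Hd))
        v=H[:,:2]-np.array(c);r=np.hypot(*v.T);f=(r>.022)&(r<.065);a=np.degrees(np.arctan2(v[f,1],v[f,0]));print("   arm dir deg",len(a),np.median(a) if len(a) else None,np.round(H[f][::max(1,len(a)//6)],3).tolist())
    for c in[(.445,.225),(.423,.07),(.427,-.007)]:
        b=sel(X,c,.045,.02,.042);s=sel(X,c,.045,.05,.105)
        print(" lock",c,"body",len(b),rect(b) if len(b)>4 else'', "sh",len(s),rect(s) if len(s)>4 else'',s.mean(0), "top", s[s[:,2]>.08].mean(0))
    L=sel(X,(.55,-.08),.06,.225,.25);print(" lens",len(L),cv2.minEnclosingCircle((L[:,:2]*1000).astype(np.float32)))
    Q=X.reshape(-1,3);Q=Q[(Q[:,2]>.225)&(Q[:,2]<.285)&(Q[:,0]>.48)&(Q[:,0]<.7)&(Q[:,1]<-.12)&(Q[:,1]>-.33)];print(" armpts",len(Q),np.round(Q[Q[:,1].argsort()][::max(1,len(Q)//12)],3).tolist())
    F=X.reshape(-1,3);F=F[(F[:,2]>.004)&(F[:,2]<.03)&(F[:,0]>.5)&(F[:,0]<.68)&(F[:,1]<-.15)&(F[:,1]>-.33)];print(" foot",len(F),np.median(F,0),rect(F) if len(F) else'')
    V=sel(X,(.345,.06),.07,.03,.2);print(" vise",len(V),V.min(0),V.max(0))
E
```

```text
top board 1209 [0.6126 0.0375 0.0137] (array([616.3,  32.6]), array([317.6, 106.1]), 86.9)
 hook a head [0.6191 0.1536 0.1581] 17
   arm dir deg 21 109.07259698232221 [[0.613, 0.185, 0.149], [0.606, 0.205, 0.159], [0.61, 0.19, 0.148], [0.599, 0.206, 0.162], [0.607, 0.194, 0.148], [0.597, 0.207, 0.159], [0.598, 0.196, 0.153]]
 hook b head [0.6147 0.0336 0.1574] 19
   arm dir deg 25 -138.14938250748463 [[0.602, 0.017, 0.146], [0.592, 0.012, 0.15], [0.587, 0.01, 0.149], [0.584, 0.015, 0.149], [0.571, 0.004, 0.16], [0.568, 0.004, 0.157], [0.572, -0.001, 0.146]]
 hook c head [nan nan nan] 0
   arm dir deg 1 -123.94626317364803 [[0.576, -0.128, 0.146]]
 lock (0.445, 0.225) body 121 (array([451.4, 219.8]), array([51.2, 38.2]), 74.3) sh 52 (array([452.8, 220.4]), array([41.5, 12.8]), 78.4) [0.4502 0.2203 0.0795] top [0.4507 0.2215 0.0922]
 lock (0.423, 0.07) body 79 (array([432.8,  65.7]), array([59.2, 32. ]), -87.3) sh 48 (array([411.5,  71.4]), array([61.4, 26.3]), -25.7) [0.4237 0.0659 0.0815] top [0.4237 0.066  0.0917]
 lock (0.427, -0.007) body 79 (array([423.9,  -3.1]), array([76.9, 37
[... 1955 characters left out ...]
-15.4]), array([40.3,  8. ]), -60.3) [ 0.429  -0.009   0.0822] top [ 0.4304 -0.0116  0.0915]
 lens 414 ((555.50048828125, -83.2230224609375), 53.57490539550781)
 armpts 187 [[0.596, -0.269, 0.243], [0.595, -0.26, 0.232], [0.611, -0.25, 0.249], [0.602, -0.242, 0.236], [0.604, -0.238, 0.246], [0.6, -0.231, 0.238], [0.605, -0.211, 0.236], [0.586, -0.158, 0.27], [0.571, -0.152, 0.263], [0.577, -0.149, 0.263], [0.58, -0.146, 0.271], [0.573, -0.143, 0.239], [0.565, -0.127, 0.24]]
 foot 360 [ 0.5994 -0.2331  0.016 ] (array([ 582.9, -234.9]), array([173.1, 159.2]), 82.7)
 vise 588 [ 0.2863 -0.0093  0.0302] [0.4142 0.1297 0.1084]<stdin>:10: RuntimeWarning: Mean of empty slice.
  ret = um.true_divide(
```

```bash
cat > plan.py <<'E'
# plan(way): way=[(hand,x,y,z,yaw_deg,rows)], prints calls of 8 rows from the current pose; yaw = heading of tool x
from h import *
def plan(way,tag=""):
    o=observe();p=np.array(o["tool_pos"]);q=o["orientation"];Rm=Ro.from_quat(np.r_[q[1:],q[0]]).as_matrix()
    yaw=np.degrees(np.arctan2(Rm[1,0],Rm[0,0]));rows=[]
    print("from",p.round(4),round(yaw,1),"tilt",np.round(np.degrees(np.arccos(-Rm[2,2])),2))
    for h,x,y,z,w,n in way:
        w=yaw+(w-yaw+180)%360-180 if not rows else w
        a=rows[-1][1:] if rows else np.r_[p,yaw]
        if rows: w=a[3]+(w-a[3]+180)%360-180
        for i in range(1,n+1): rows.append(np.r_[h,a+(np.array([x,y,z,w])-a)*i/n])
    while len(rows)%8: rows.append(rows[-1])
    c=np.r_[p,yaw]
    for k in range(0,len(rows),8):
        t=np.radians(c[3]);X=np.array([np.cos(t),np.sin(t),0]);Y=np.array([np.sin(t),-np.cos(t),0])
        out=[]
        for r in rows[k:k+8]:
            d=r[1:4]-c[:3];out.append([round(float(v),2)+0. for v in(r[0],d@X/.03,d@Y/.03,-d[2]/.03,-(r[4]-c[3])/6)])
        e=out[-1];c=np.r_[c[:3]+.03*(e[1]*X+e[2]*Y-e[3]*np.array([0,0,1])),c[3]-6*e[4]]
        print([out])
def arc(cx,cy,r,z,a0,a1,n,hand,off,rows=1):
    # points at radius r about a centre, heading a (deg), tool x yaw = a+off
    return [(hand,cx+r*np.cos(np.radians(a)),cy+r*np.sin(np.radians(a)),z,a+off,rows) for a in np.linspace(a0,a1,n+1)[1:]]
E
python3 - <<'E'
from h import *
np.set_printoptions(precision=4,suppress=True)
D=np.load("side0.npz");X=D["X"];c=(.605,-.245)
P=sel(X,c,.05,.04,.225);print("post",len(P),np.median(P,0),P[::max(1,len(P)//8)].round(3).tolist())
F=sel(X,c,.07,.003,.02);print("foot",len(F),F.mean(0),cv2.minEnclosingCircle((F[:,:2]*1000).astype(np.float32)))
F=sel(X,c,.07,.008,.02);print("foot",len(F),F.mean(0),cv2.minEnclosingCircle((F[:,:2]*1000).astype(np.float32)))
K=sel(X,(.577,-.15),.03,.245,.28);print("knob",len(K),K.mean(0),cv2.minEnclosingCircle((K[:,:2]*1000).astype(np.float32)))
for n in("side","top"):
    d=np.load(n+"0.npz");L=sel(d["X"],(.551,-.078),.05,.228,.245);print("lens",L.mean(0),L.min(0),L.max(0))
E
```

```text
post 80 [ 0.6045 -0.2457  0.1679] [[0.597, -0.257, 0.224], [0.598, -0.245, 0.223], [0.604, -0.242, 0.205], [0.603, -0.243, 0.187], [0.61, -0.242, 0.166], [0.614, -0.245, 0.15], [0.605, -0.244, 0.145], [0.616, -0.245, 0.047]]
foot 273 [ 0.6023 -0.2341  0.013 ] ((605.1405029296875, -244.33663940429688), 69.2352523803711)
foot 226 [ 0.6038 -0.2362  0.0148] ((609.5025024414062, -247.4911346435547), 51.65546417236328)
knob 54 [ 0.5763 -0.1505  0.2615] ((576.837646484375, -153.9709014892578), 10.522124290466309)
lens [ 0.5511 -0.0747  0.2381] [ 0.5066 -0.1235  0.2314] [ 0.5963 -0.0307  0.2427]
lens [ 0.5492 -0.0768  0.2378] [ 0.5047 -0.125   0.2296] [ 0.5948 -0.0309  0.2449]
```

Run:
```python
from plan import *
plan([(100,.5768,-.154,.34,107.6,16),(60,.5768,-.154,.246,107.6,8)])
```

```text
from [ 0.3043 -0.6025  0.2313] -153.2 tilt 0.0
[[[100.0, -0.93, 0.58, -0.23, 1.03], [100.0, -1.86, 1.16, -0.45, 2.07], [100.0, -2.78, 1.73, -0.68, 3.1], [100.0, -3.71, 2.31, -0.91, 4.13], [100.0, -4.64, 2.89, -1.13, 5.17], [100.0, -5.57, 3.47, -1.36, 6.2], [100.0, -6.5, 4.05, -1.59, 7.23], [100.0, -7.42, 4.62, -1.81, 8.27]]]
[[[100.0, -0.16, 1.09, -0.23, 1.03], [100.0, -0.32, 2.17, -0.45, 2.06], [100.0, -0.48, 3.25, -0.68, 3.1], [100.0, -0.64, 4.33, -0.91, 4.13], [100.0, -0.8, 5.41, -1.13, 5.16], [100.0, -0.96, 6.49, -1.36, 6.2], [100.0, -1.13, 7.57, -1.59, 7.23], [100.0, -1.29, 8.66, -1.81, 8.26]]]
[[[60.0, 0.0, -0.01, 0.39, 0.0], [60.0, 0.0, -0.01, 0.78, 0.0], [60.0, 0.0, -0.01, 1.17, 0.0], [60.0, 0.0, -0.01, 1.56, 0.0], [60.0, 0.0, -0.01, 1.95, 0.0], [60.0, 0.0, -0.01, 2.35, 0.0], [60.0, 0.0, -0.01, 2.74, 0.0], [60.0, 0.0, -0.01, 3.13, 0.0]]]
```

carry_out(deltas=[[[100, -0.93, 0.58, -0.23, 1.03], [100, -1.86, 1.16, -0.45, 2.07], [100, -2.78, 1.73, -0.68, 3.1], [100, -3.71, 2.31, -0.91, 4.13], [100, -4.64, 2.89, -1.13, 5.17], [100, -5.57, 3.47, -1.36, 6.2], [100, -6.5, 4.05, -1.59, 7.23], [100, -7.42, 4.62, -1.81, 8.27]]])

```text
t: 2.0
tool_pos: [0.4411, -0.3772, 0.2861]
orientation: [0.0, 0.2, 0.98, -0.0]
ft_force: [-0.1, 0.2, -0.3]
width: 1.004
grip_force: 0.0
```

carry_out(deltas=[[[100, -0.16, 1.09, -0.23, 1.03], [100, -0.32, 2.17, -0.45, 2.06], [100, -0.48, 3.25, -0.68, 3.1], [100, -0.64, 4.33, -0.91, 4.13], [100, -0.8, 5.41, -1.13, 5.16], [100, -0.96, 6.49, -1.36, 6.2], [100, -1.13, 7.57, -1.59, 7.23], [100, -1.29, 8.66, -1.81, 8.26]]])

```text
t: 2.8
tool_pos: [0.5775, -0.1527, 0.3405]
orientation: [0.0, 0.592, 0.806, 0.0]
ft_force: [0.5, -0.3, -0.1]
width: 1.001
grip_force: 0.0
```

Run:
```python
from plan import *
p,d=snap("side");crop(p,240,100,200,150,4,"knob.png")
plan([(60,.5768,-.154,.246,107.6,8)])
```

```text
from [ 0.58   -0.1497  0.341 ] 107.0 tilt 0.13
[[[60.0, -0.01, -0.02, 0.4, -0.01], [60.0, -0.03, -0.04, 0.79, -0.02], [60.0, -0.04, -0.05, 1.19, -0.04], [60.0, -0.05, -0.07, 1.58, -0.05], [60.0, -0.07, -0.09, 1.98, -0.06], [60.0, -0.08, -0.11, 2.38, -0.07], [60.0, -0.09, -0.13, 2.77, -0.08], [60.0, -0.1, -0.14, 3.17, -0.1]]]
```

View pics/knob.png

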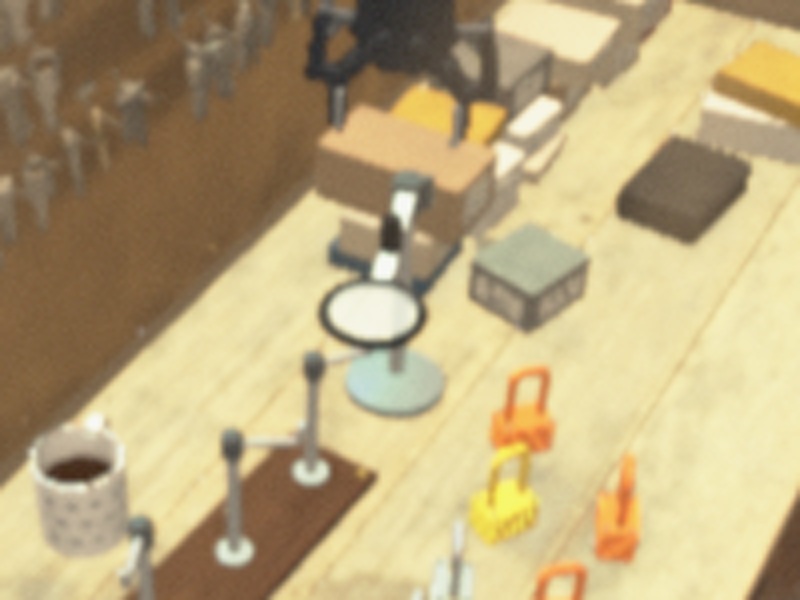

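The open fingers sit above the knob (crop 392,235), one on each side of the arm. Next I descend and close.

carry_out(deltas=[[[60, 0, 0, 0.5, 0], [60, 0, 0, 1, 0], [60, 0, 0, 1.5, 0], [60, 0, 0, 2, 0], [60, 0, 0, 2.5, 0], [60, 0, 0, 3.1, 0], [60, 0, 0, 3.1, 0], [60, 0, 0, 3.1, 0]]])

```text
t: 3.65
tool_pos: [0.577, -0.1541, 0.2473]
orientation: [0.0, 0.59, 0.807, -0.0]
ft_force: [-0.2, 0.4, -0.4]
width: 0.599
grip_force: 0.0
```

carry_out(deltas=[[[0, 0, 0, 0, 0], [0, 0, 0, 0, 0], [0, 0, 0, 0, 0], [0, 0, 0, 0, 0], [0, 0, 0, 0, 0], [0, 0, 0, 0, 0], [0, 0, 0, 0, 0], [0, 0, 0, 0, 0]]], force=30)

```text
t: 4.45
tool_pos: [0.5777, -0.1539, 0.2481]
orientation: [0.001, 0.59, 0.807, 0.001]
ft_force: [0.8, 1.2, 5.8]
width: 0.223
grip_force: 29.8
```

Run:
```python
from plan import *
o=observe();print(o["width"],o["grip_force"],o["ft_force"])
p=o["tool_pos"];v=p[:2]-np.array([.607,-.249]);print("r,ang",np.hypot(*v),np.degrees(np.arctan2(v[1],v[0])))
plan(arc(.607,-.249,.1,p[2],107.6,192,24,0,0))
```

```text
0.22266159637348037 29.772205352783203 [0.75102231 1.15453652 5.8301993 ]
r,ang 0.09951826646423413 107.14832033912363
from [ 0.5777 -0.1539  0.2481] 107.6 tilt 0.13
[[[0.0, 0.01, -0.23, 0.0, -0.58], [0.0, -0.01, -0.43, 0.0, -1.16], [0.0, -0.04, -0.64, 0.0, -1.75], [0.0, -0.08, -0.84, 0.0, -2.34], [0.0, -0.14, -1.03, 0.0, -2.92], [0.0, -0.21, -1.23, 0.0, -3.51], [0.0, -0.29, -1.41, 0.0, -4.1], [0.0, -0.38, -1.6, 0.0, -4.68]]]
[[[0.0, 0.0, -0.2, 0.0, -0.59], [0.0, -0.02, -0.4, 0.0, -1.17], [0.0, -0.05, -0.61, 0.0, -1.76], [0.0, -0.1, -0.81, 0.0, -2.35], [0.0, -0.15, -1.0, 0.0, -2.93], [0.0, -0.22, -1.2, 0.0, -3.52], [0.0, -0.3, -1.39, 0.0, -4.1], [0.0, -0.39, -1.57, 0.0, -4.69]]]
[[[0.0, -0.01, -0.2, 0.0, -0.59], [0.0, -0.03, -0.41, 0.0, -1.17], [0.0, -0.06, -0.61, 0.0, -1.76], [0.0, -0.1, -0.81, 0.0, -2.34], [0.0, -0.16, -1.01, 0.0, -2.93], [0.0, -0.23, -1.2, 0.0, -3.52], [0.0, -0.31, -1.39, 0.0, -4.1], [0.0, -0.4, -1.57, 0.0, -4.69]]]
```

carry_out(deltas=[[[0, 0, -0.2, 0, -0.59], [0, -0.02, -0.41, 0, -1.17], [0, -0.05, -0.61, 0, -1.76], [0, -0.1, -0.81, 0, -2.34], [0, -0.15, -1.01, 0, -2.93], [0, -0.22, -1.2, 0, -3.52], [0, -0.3, -1.39, 0, -4.1], [0, -0.39, -1.57, 0, -4.69]]])

```text
t: 5.25
tool_pos: [0.537, -0.18, 0.2481]
orientation: [0.002, 0.375, 0.927, 0.0]
ft_force: [4.9, -2.8, 1.8]
width: 0.222
grip_force: 29.6
```

carry_out(deltas=[[[0, 0, -0.2, 0, -0.59], [0, -0.02, -0.41, 0, -1.17], [0, -0.05, -0.61, 0, -1.76], [0, -0.1, -0.81, 0, -2.34], [0, -0.15, -1.01, 0, -2.93], [0, -0.22, -1.2, 0, -3.52], [0, -0.3, -1.39, 0, -4.1], [0, -0.39, -1.57, 0, -4.69]]])

```text
t: 6.05
tool_pos: [0.5131, -0.222, 0.2482]
orientation: [0.002, 0.139, 0.99, -0.0]
ft_force: [6.8, -2.3, 2.3]
width: 0.221
grip_force: 29.5
```

carry_out(deltas=[[[0, 0, -0.2, 0, -0.59], [0, -0.02, -0.41, 0, -1.17], [0, -0.05, -0.61, 0, -1.76], [0, -0.1, -0.81, 0, -2.34], [0, -0.15, -1.01, 0, -2.93], [0, -0.22, -1.2, 0, -3.52], [0, -0.3, -1.39, 0, -4.1], [0, -0.39, -1.57, 0, -4.69]]])

```text
t: 6.85
tool_pos: [0.5109, -0.2699, 0.2481]
orientation: [0.002, -0.106, 0.994, -0.0]
ft_force: [4.2, 0.8, 4.6]
width: 0.221
grip_force: 29.8
```

carry_out(deltas=[[[0, 0, -0.05, 0, -0.15], [0, 0, -0.1, 0, -0.3], [0, 0, -0.15, 0, -0.45], [0, -0.01, -0.2, 0, -0.6], [0, -0.01, -0.2, 0, -0.6], [0, -0.01, -0.2, 0, -0.6], [0, -0.01, -0.2, 0, -0.6], [0, -0.01, -0.2, 0, -0.6]]])

```text
t: 7.65
tool_pos: [0.5123, -0.2759, 0.2481]
orientation: [0.002, -0.136, 0.991, -0.001]
ft_force: [4.6, 0.1, 4.7]
width: 0.22
grip_force: 29.9
```

Run:
```python
from plan import *
o=observe();print(o["width"],o["grip_force"],o["ft_force"],o["wrist_torque"])
p=o["tool_pos"];v=p[:2]-np.array([.607,-.249]);print("r,ang",np.hypot(*v),np.degrees(np.arctan2(v[1],v[0])));plan([(0,*p,0,1)])
```

```text
0.21985350052234376 29.863398671150208 [4.57609878 0.12068606 4.68876704] [ 0.09340829 -1.56486314 -0.13294751]
r,ang 0.09842613002832896 -164.15578032666264
from [ 0.5123 -0.2759  0.2481] -164.4 tilt 0.21
[[[0.0, 0.0, 0.0, 0.0, -27.4], [0.0, 0.0, 0.0, 0.0, -27.4], [0.0, 0.0, 0.0, 0.0, -27.4], [0.0, 0.0, 0.0, 0.0, -27.4], [0.0, 0.0, 0.0, 0.0, -27.4], [0.0, 0.0, 0.0, 0.0, -27.4], [0.0, 0.0, 0.0, 0.0, -27.4], [0.0, 0.0, 0.0, 0.0, -27.4]]]
```

carry_out(deltas=[[[0, 0, -0.05, 0, -0.15], [0, 0, -0.1, 0, -0.3], [0, 0, -0.15, 0, -0.45], [0, -0.01, -0.2, 0, -0.6], [0, -0.01, -0.2, 0, -0.6], [0, -0.01, -0.2, 0, -0.6], [0, -0.01, -0.2, 0, -0.6], [0, -0.01, -0.2, 0, -0.6]]])

```text
t: 8.45
tool_pos: [0.5141, -0.2816, 0.2481]
orientation: [0.001, -0.167, 0.986, -0.001]
ft_force: [4.4, -0.7, 5.0]
width: 0.219
grip_force: 29.9
```

carry_out(deltas=[[[0, 0, -0.03, 0, -0.08], [0, 0, -0.06, 0, -0.15], [0, 0, -0.1, 0, -0.3], [0, 0, -0.1, 0, -0.3], [0, 0, -0.1, 0, -0.3], [0, 0, -0.1, 0, -0.3], [0, 0, -0.1, 0, -0.3], [0, 0, -0.1, 0, -0.3]]])

```text
t: 9.25
tool_pos: [0.515, -0.2844, 0.2481]
orientation: [0.001, -0.182, 0.983, -0.001]
ft_force: [4.9, -0.3, 5.3]
width: 0.219
grip_force: 29.9
```

carry_out(deltas=[[[0, 0, -0.03, 0, -0.08], [0, 0, -0.06, 0, -0.15], [0, 0, -0.1, 0, -0.3], [0, 0, -0.1, 0, -0.3], [0, 0, -0.1, 0, -0.3], [0, 0, -0.1, 0, -0.3], [0, 0, -0.1, 0, -0.3], [0, 0, -0.1, 0, -0.3]]])

```text
t: 10.05
tool_pos: [0.5161, -0.2873, 0.2481]
orientation: [0.001, -0.198, 0.98, -0.001]
ft_force: [3.8, 0.1, 5.3]
width: 0.218
grip_force: 29.9
```

carry_out(deltas=[[[0, 0, -0.03, 0, -0.08], [0, 0, -0.06, 0, -0.15], [0, 0, -0.1, 0, -0.3], [0, 0, -0.1, 0, -0.3], [0, 0, -0.1, 0, -0.3], [0, 0, -0.1, 0, -0.3], [0, 0, -0.1, 0, -0.3], [0, 0, -0.1, 0, -0.3]]])

```text
t: 10.85
tool_pos: [0.5173, -0.29, 0.2481]
orientation: [0.001, -0.213, 0.977, -0.001]
ft_force: [3.7, -0.7, 6.1]
width: 0.218
grip_force: 29.9
```

carry_out(deltas=[[[0, 0, -0.05, 0, -0.15], [0, 0, -0.1, 0, -0.3], [0, 0, -0.15, 0, -0.45], [0, -0.01, -0.2, 0, -0.6], [0, -0.01, -0.2, 0, -0.6], [0, -0.01, -0.2, 0, -0.6], [0, -0.01, -0.2, 0, -0.6], [0, -0.01, -0.2, 0, -0.6]]])

```text
t: 11.65
tool_pos: [0.5186, -0.292, 0.248]
orientation: [0.001, -0.244, 0.97, 0.002]
ft_force: [-2.3, 17.7, 14.9]
width: 0.222
grip_force: 31.0
```

carry_out(deltas=[[[0, 0, -0.05, 0, -0.15], [0, 0, -0.1, 0, -0.3], [0, 0, -0.15, 0, -0.45], [0, -0.01, -0.2, 0, -0.6], [0, -0.01, -0.2, 0, -0.6], [0, -0.01, -0.2, 0, -0.6], [0, -0.01, -0.2, 0, -0.6], [0, -0.01, -0.2, 0, -0.6]]])

```text
t: 12.45
tool_pos: [0.5192, -0.292, 0.2478]
orientation: [-0.0, -0.275, 0.961, 0.006]
ft_force: [-13.0, 44.6, 27.8]
width: 0.225
grip_force: 34.2
```

Run:
```python
from plan import *
p,d=snap("side");X=cloud("side",d);crop(p,250,120,200,150,4,"mag2.png")
c=np.array([.607,-.249])
L=sel(X,c,.26,.228,.245);r=np.hypot(*(L[:,:2]-c).T);L=L[(r>.12)];print("lens",len(L),L.mean(0),L.min(0),L.max(0))
m=L[:,:2].mean(0)-c;print(np.degrees(np.arctan2(m[1],m[0])))
```

```text
lens 399 [ 0.52211314 -0.31087745  0.23759153] [ 0.4000027  -0.36697648  0.22811486] [ 0.86648689 -0.20780203  0.24487487]
-143.9101848152006
```

View pics/mag2.png

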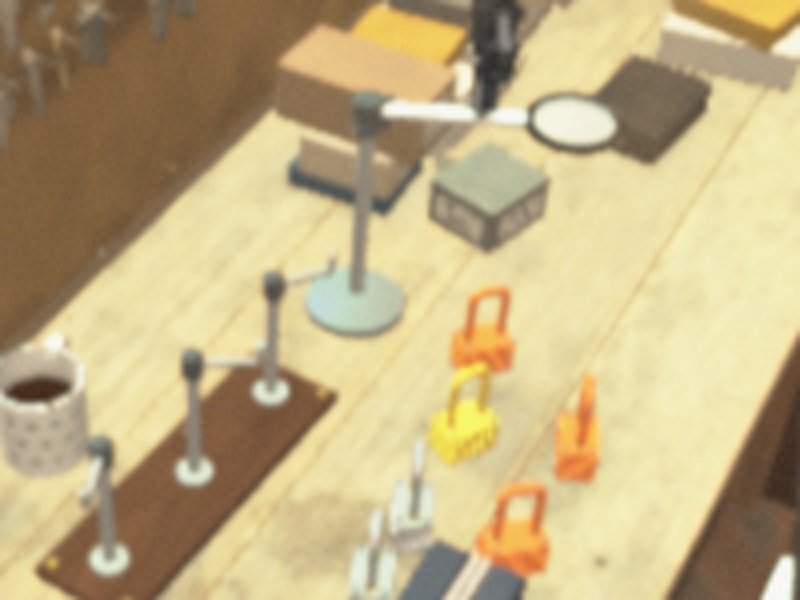

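The arm is at its stop: the force rose and the tool halted at about 206°. The lens is at crop (570,120), clear of the stand. I'll relieve the force, open and rise.

carry_out(deltas=[[[0, 0, 0.15, 0, 0.4], [0, 0, 0.27, 0, 0.8], [0, 0, 0.27, 0, 0.8], [45, 0, 0.27, 0, 0.8], [45, 0, 0.27, 0, 0.8], [45, 0, 0.27, 0, 0.8], [45, 0, 0.27, 0, 0.8], [45, 0, 0.27, 0, 0.8]]])

```text
t: 13.3
tool_pos: [0.5173, -0.2934, 0.2466]
orientation: [-0.0, -0.234, 0.972, 0.0]
ft_force: [-0.1, -0.1, -0.2]
width: 0.443
grip_force: 0.0
```

carry_out(deltas=[[[45, 0, 0, -0.5, 0], [45, 0, 0, -1, 0], [45, 0, 0, -1.5, 0], [45, 0, 0, -2, 0], [45, 0, 0, -2.5, 0], [45, 0, 0, -3, 0], [45, 0, 0, -3, 0], [45, 0, 0, -3, 0]]])

```text
t: 14.1
tool_pos: [0.5175, -0.2932, 0.3366]
orientation: [0.0, -0.234, 0.972, 0.0]
ft_force: [0.2, -1.0, -1.3]
width: 0.449
grip_force: 0.0
```

Run:
```python
from plan import *
np.set_printoptions(precision=4,suppress=True)
post={"a":(.6226,.155),"b":(.6163,.0355),"c":(.610,-.0843)}
A={}
for n in("top","side"):
    p,d=snap(n);X=cloud(n,d);np.savez(n+"1.npz",p=p,X=X)
    for k,c in post.items():
        c=np.array(c);H=sel(X,c,.07,.138,.17);v=H[:,:2]-c;r=np.hypot(*v.T);f=(r>.03)
        if f.sum(): m=v[f].mean(0);print(n,k,f.sum(),"dir",np.degrees(np.arctan2(m[1],m[0])))
        Hd=sel(X,c,.016,.15,.165);print("   head",Hd.mean(0) if len(Hd) else'')
c=np.array([.607,-.249]);K=sel(X,(.518,-.29),.03,.247,.28);print("knob",K.mean(0) if len(K) else '')
# hook c : approach with tool x along the hook, hand above
w=-123+0
a=np.radians(234.7);h=(.610+.036*np.cos(a),-.0843+.036*np.sin(a))
plan([(45,*h,.30,234.7,16)])
```

```text
top a 20 dir 114.26279624368928
   head [0.621  0.1538 0.1568]
top b 1 dir -151.841721693651
   head [0.6142 0.0336 0.1565]
   head 
side a 22 dir 111.78285451411315
   head [0.6229 0.1563 0.1572]
side b 25 dir -143.7551483477387
   head [0.6162 0.037  0.1569]
side c 26 dir -123.9704139590527
   head [ 0.609  -0.0826  0.1573]
knob [ 0.5179 -0.286   0.2633]
from [ 0.5172 -0.2931  0.3359] -153.0 tilt 0.08
[[[45.0, -0.3, 0.26, 0.07, -0.29], [45.0, -0.61, 0.53, 0.15, -0.58], [45.0, -0.91, 0.79, 0.22, -0.86], [45.0, -1.21, 1.06, 0.3, -1.15], [45.0, -1.52, 1.32, 0.37, -1.44], [45.0, -1.82, 1.59, 0.45, -1.73], [45.0, -2.12, 1.85, 0.52, -2.02], [45.0, -2.43, 2.12, 0.6, -2.31]]]
[[[45.0, -0.36, 0.18, 0.07, -0.28], [45.0, -0.71, 0.37, 0.15, -0.57], [45.0, -1.07, 0.55, 0.22, -0.86], [45.0, -1.43, 0.74, 0.3, -1.15], [45.0, -1.79, 0.92, 0.37, -1.44], [45.0, -2.15, 1.1, 0.45, -1.72], [45.0, -2.5, 1.29, 0.52, -2.01], [45.0, -2.86, 1.47, 0.6, -2.3]]]
```

Run:
```python
from plan import *
a=np.radians(236);h=(.610+.032*np.cos(a),-.0843+.032*np.sin(a))
plan([(45,*h,.24,236,14),(45,*h,.24,236,2),(45,*h,.130,236,6),(45,*h,.130,236,2),(0,*h,.130,236,8)]+arc(.610,-.0843,.032,.130,236,177,12,0,0)+[(0,.610-.032*.99863,-.0843+.032*.0523,.130,177,4),(50,.610-.032*.99863,-.0843+.032*.0523,.130,177,3),(50,.610-.032*.99863,-.0843+.032*.0523,.25,177,5)])
```

```text
from [ 0.5172 -0.2931  0.3359] -153.0 tilt 0.08
[[[45.0, -0.36, 0.31, 0.23, -0.34], [45.0, -0.71, 0.61, 0.46, -0.69], [45.0, -1.07, 0.92, 0.68, -1.03], [45.0, -1.42, 1.22, 0.91, -1.38], [45.0, -1.78, 1.53, 1.14, -1.72], [45.0, -2.14, 1.83, 1.37, -2.07], [45.0, -2.49, 2.14, 1.6, -2.41], [45.0, -2.85, 2.44, 1.83, -2.76]]]
[[[45.0, -0.43, 0.2, 0.22, -0.34], [45.0, -0.86, 0.39, 0.45, -0.69], [45.0, -1.28, 0.58, 0.68, -1.03], [45.0, -1.71, 0.77, 0.91, -1.38], [45.0, -2.14, 0.96, 1.14, -1.72], [45.0, -2.57, 1.15, 1.37, -2.07], [45.0, -2.57, 1.15, 1.37, -2.07], [45.0, -2.57, 1.15, 1.37, -2.07]]]
[[[45.0, 0.0, 0.0, 0.61, 0.0], [45.0, 0.0, 0.0, 1.22, 0.0], [45.0, 0.0, 0.0, 1.83, 0.0], [45.0, 0.0, 0.0, 2.44, 0.0], [45.0, 0.0, 0.0, 3.05, 0.0], [45.0, 0.0, 0.0, 3.66, 0.0], [45.0, 0.0, 0.0, 3.66, 0.0], [45.0, 0.0, 0.0, 3.66, 0.0]]]
[[[0.0, 0.0, 0.0, 0.0, 0.0], [0.0, 0.0, 0.0, 0.0, 0.0], [0.0, 0.0, 0.0, 0.0, 0.0], [0.0, 0.0, 0.0, 0.0, 0.0], [0.0, 0.0, 0.0, 0.0, 0.0], [0.0, 0.0, 0.0, 0.0, 0.0], [0.0, 0.0, 0.0, 0.0, 0.0], [0.0, 0.0, 0.0, 0.0, 0.0]]]
[[[0.0, 0.0, 0.09, 0.0, 0.82], [0.0, -0.02, 0.18, 0.0, 1.64], [0.0, -0.03, 0.27, 0.0, 2.46], [0.0, -0.06, 0.36, 0.0, 3.28], [0.0, -0.1, 0.45, 0.0, 4.1], [0.0, -0.14, 0.53, 0.0, 4.92], [0.0, -0.19, 0.6, 0.0, 5.74], [0.0, -0.24, 0.68, 0.0, 6.56]]]
[[[0.0, -0.01, 0.09, 0.0, 0.82], [0.0, -0.02, 0.18, 0.0, 1.64], [0.0, -0.04, 0.27, 0.0, 2.46], [0.0, -0.06, 0.36, 0.0, 3.28], [0.0, -0.06, 0.36, 0.0, 3.28], [0.0, -0.06, 0.36, 0.0, 3.28], [0.0, -0.06, 0.36, 0.0, 3.28], [0.0, -0.06, 0.36, 0.0, 3.28]]]
[[[50.0, 0.0, 0.0, 0.0, 0.0], [50.0, 0.0, 0.0, 0.0, 0.0], [50.0, 0.0, 0.0, 0.0, 0.0], [50.0, 0.0, 0.0, -0.8, 0.0], [50.0, 0.0, 0.0, -1.6, 0.0], [50.0, 0.0, 0.0, -2.4, 0.0], [50.0, 0.0, 0.0, -3.2, 0.0], [50.0, 0.0, 0.0, -4.0, 0.0]]]
```

carry_out(deltas=[[[45, -0.36, 0.31, 0.23, -0.34], [45, -0.71, 0.61, 0.46, -0.69], [45, -1.07, 0.92, 0.68, -1.03], [45, -1.42, 1.22, 0.91, -1.38], [45, -1.78, 1.53, 1.14, -1.72], [45, -2.14, 1.83, 1.37, -2.07], [45, -2.49, 2.14, 1.6, -2.41], [45, -2.85, 2.44, 1.83, -2.76]]])

```text
t: 15.0
tool_pos: [0.5609, -0.1879, 0.2814]
orientation: [-0.0, -0.373, 0.928, 0.0]
ft_force: [0.2, 1.3, 0.3]
width: 0.453
grip_force: 0.0
```

carry_out(deltas=[[[45, -0.43, 0.2, 0.22, -0.34], [45, -0.86, 0.39, 0.45, -0.69], [45, -1.28, 0.58, 0.68, -1.03], [45, -1.71, 0.77, 0.91, -1.38], [45, -2.14, 0.96, 1.14, -1.72], [45, -2.57, 1.15, 1.37, -2.07], [45, -2.57, 1.15, 1.37, -2.07], [45, -2.57, 1.15, 1.37, -2.07]]])

```text
t: 15.8
tool_pos: [0.5926, -0.1106, 0.2406]
orientation: [-0.0, -0.47, 0.883, 0.0]
ft_force: [-0.4, 0.1, 0.9]
width: 0.452
grip_force: 0.0
```

carry_out(deltas=[[[45, 0, 0, 0.6, 0], [45, 0, 0, 1.2, 0], [45, 0, 0, 1.8, 0], [45, 0, 0, 2.4, 0], [45, 0, 0, 3, 0], [45, 0, 0, 3.66, 0], [45, 0, 0, 3.66, 0], [45, 0, 0, 3.66, 0]]])

```text
t: 16.6
tool_pos: [0.5927, -0.1114, 0.1317]
orientation: [-0.0, -0.47, 0.883, -0.0]
ft_force: [-0.0, 0.3, 1.5]
width: 0.45
grip_force: 0.0
```

carry_out(deltas=[[[0, 0, 0, 0, 0], [0, 0, 0, 0, 0], [0, 0, 0, 0, 0], [0, 0, 0, 0, 0], [0, 0, 0, 0, 0], [0, 0, 0, 0, 0], [0, 0, 0, 0, 0], [0, 0, 0, 0, 0]]])

```text
t: 17.4
tool_pos: [0.5936, -0.1113, 0.1324]
orientation: [0.001, -0.47, 0.883, -0.001]
ft_force: [2.1, -1.4, 6.1]
width: 0.077
grip_force: 29.6
```

carry_out(deltas=[[[0, 0, 0.09, 0, 0.82], [0, -0.02, 0.18, 0, 1.64], [0, -0.03, 0.27, 0, 2.46], [0, -0.06, 0.36, 0, 3.28], [0, -0.1, 0.45, 0, 4.1], [0, -0.14, 0.53, 0, 4.92], [0, -0.19, 0.6, 0, 5.74], [0, -0.24, 0.68, 0, 6.56]]])

```text
t: 18.2
tool_pos: [0.5818, -0.0945, 0.1324]
orientation: [0.002, -0.143, 0.99, -0.001]
ft_force: [8.4, -7.4, 1.7]
width: 0.079
grip_force: 29.4
```

carry_out(deltas=[[[0, -0.01, 0.09, 0, 0.82], [0, -0.02, 0.18, 0, 1.64], [0, -0.04, 0.27, 0, 2.46], [0, -0.06, 0.36, 0, 3.28], [0, -0.06, 0.36, 0, 3.28], [0, -0.06, 0.36, 0, 3.28], [0, -0.06, 0.36, 0, 3.28], [0, -0.06, 0.36, 0, 3.28]]])

```text
t: 19.0
tool_pos: [0.5808, -0.0836, 0.1324]
orientation: [0.002, 0.026, 1.0, -0.001]
ft_force: [7.5, -6.7, 1.1]
width: 0.079
grip_force: 30.1
```

Run:
```python
from plan import *
o=observe();print(o["width"],o["grip_force"],o["ft_force"],o["wrist_torque"]);plan([(0,.5780,-.0826,.132,177,8)])
```

```text
0.07879919993087123 30.099215805530548 [ 7.50625131 -6.68087361  1.08405732] [-2.52716001 -2.53684004 -0.25716072]
from [ 0.5808 -0.0836  0.1324] 177.0 tilt 0.29
[[[0.0, 0.01, 0.0, 0.0, 0.0], [0.0, 0.02, 0.01, 0.0, 0.0], [0.0, 0.03, 0.01, 0.0, 0.0], [0.0, 0.05, 0.01, 0.01, 0.0], [0.0, 0.06, 0.02, 0.01, 0.0], [0.0, 0.07, 0.02, 0.01, 0.0], [0.0, 0.08, 0.02, 0.01, 0.0], [0.0, 0.09, 0.03, 0.01, 0.0]]]
```

carry_out(deltas=[[[50, 0, 0, 0, 0], [50, 0, 0, 0, 0], [50, 0, 0, 0, 0], [50, 0, 0, -0.8, 0], [50, 0, 0, -1.6, 0], [50, 0, 0, -2.4, 0], [50, 0, 0, -3.2, 0], [50, 0, 0, -4, 0]]])

```text
t: 19.8
tool_pos: [0.5777, -0.0825, 0.2518]
orientation: [-0.0, 0.026, 1.0, 0.0]
ft_force: [0.7, 0.0, -0.7]
width: 0.501
grip_force: 0.0
```

Run:
```python
from plan import *
cx,cy=.6163,.0355;r=.032;a=np.radians(217);h=(cx+r*np.cos(a),cy+r*np.sin(a));f=(cx-r*.99863,cy+r*.0523)
plan([(45,*h,.24,217,6),(45,*h,.24,217,2),(45,*h,.130,217,6),(45,*h,.130,217,2),(0,*h,.130,217,8)]+arc(cx,cy,r,.130,217,177,8,0,0)+[(0,*f,.130,177,5),(50,*f,.130,177,3),(50,*f,.25,177,8)])
for n in("side","top"):
    p,d=snap(n);X=cloud(n,d);c=np.array((.610,-.0843));H=sel(X,c,.07,.138,.17);v=H[:,:2]-c;q=np.hypot(*v.T);m=v[q>.03].mean(0);print(n,(q>.03).sum(),"c dir",np.degrees(np.arctan2(m[1],m[0])))
```

```text
from [ 0.5777 -0.0825  0.2518] 177.0 tilt 0.05
[[[45.0, -0.04, 0.55, 0.07, -1.11], [45.0, -0.09, 1.1, 0.13, -2.22], [45.0, -0.13, 1.65, 0.2, -3.33], [45.0, -0.17, 2.21, 0.26, -4.44], [45.0, -0.22, 2.76, 0.33, -5.56], [45.0, -0.26, 3.31, 0.39, -6.67], [45.0, -0.26, 3.31, 0.39, -6.67], [45.0, -0.26, 3.31, 0.39, -6.67]]]
[[[45.0, 0.0, 0.0, 0.61, 0.0], [45.0, 0.0, 0.0, 1.23, 0.0], [45.0, 0.0, 0.0, 1.84, 0.0], [45.0, 0.0, 0.0, 2.45, 0.0], [45.0, 0.0, 0.0, 3.06, 0.0], [45.0, 0.0, 0.0, 3.67, 0.0], [45.0, 0.0, 0.0, 3.67, 0.0], [45.0, 0.0, 0.0, 3.67, 0.0]]]
[[[0.0, 0.0, 0.0, 0.0, 0.0], [0.0, 0.0, 0.0, 0.0, 0.0], [0.0, 0.0, 0.0, 0.0, 0.0], [0.0, 0.0, 0.0, 0.0, 0.0], [0.0, 0.0, 0.0, 0.0, 0.0], [0.0, 0.0, 0.0, 0.0, 0.0], [0.0, 0.0, 0.0, 0.0, 0.0], [0.0, 0.0, 0.0, 0.0, 0.0]]]
[[[0.0, 0.0, 0.09, 0.0, 0.84], [0.0, -0.02, 0.18, 0.0, 1.67], [0.0, -0.04, 0.28, 0.0, 2.5], [0.0, -0.07, 0.36, 0.0, 3.34], [0.0, -0.1, 0.45, 0.0, 4.17], [0.0, -0.14, 0.53, 0.0, 5.0], [0.0, -0.19, 0.61, 0.0, 5.84], [0.0, -0.25, 0.68, 0.0, 6.67]]]
[[[0.0, 0.0, 0.0, 0.0, 0.0], [0.0, 0.0, 0.0, 0.0, 0.0], [0.0, 0.0, 0.0, 0.0, 0.0], [0.0, 0.0, 0.0, 0.0, 0.0], [0.0, 0.0, 0.0, 0.0, 0.0], [50.0, 0.0, 0.0, 0.0, 0.0], [50.0, 0.0, 0.0, 0.0, 0.0], [50.0, 0.0, 0.0, 0.0, 0.0]]]
[[[50.0, 0.0, 0.0, -0.5, 0.0], [50.0, 0.0, 0.0, -1.0, 0.0], [50.0, 0.0, 0.0, -1.5, 0.0], [50.0, 0.0, 0.0, -2.0, 0.0], [50.0, 0.0, 0.0, -2.5, 0.0], [50.0, 0.0, 0.0, -3.0, 0.0], [50.0, 0.0, 0.0, -3.5, 0.0], [50.0, 0.0, 0.0, -4.0, 0.0]]]
side 26 c dir 175.62366742051444
top 0 c dir nan<stdin>:5: RuntimeWarning: Mean of empty slice.
  ret = um.true_divide(
```

carry_out(deltas=[[[45, -0.04, 0.55, 0.07, -1.11], [45, -0.09, 1.1, 0.13, -2.22], [45, -0.13, 1.65, 0.2, -3.33], [45, -0.17, 2.21, 0.26, -4.44], [45, -0.22, 2.76, 0.33, -5.56], [45, -0.26, 3.31, 0.39, -6.67], [45, -0.26, 3.31, 0.39, -6.67], [45, -0.26, 3.31, 0.39, -6.67]]])

```text
t: 20.7
tool_pos: [0.5908, 0.0162, 0.2387]
orientation: [-0.001, -0.317, 0.949, 0.0]
ft_force: [-0.6, -0.4, -0.2]
width: 0.45
grip_force: 0.0
```

carry_out(deltas=[[[45, 0, 0, 0.6, 0], [45, 0, 0, 1.2, 0], [45, 0, 0, 1.8, 0], [45, 0, 0, 2.4, 0], [45, 0, 0, 3, 0], [45, 0, 0, 3.66, 0], [45, 0, 0, 3.66, 0], [45, 0, 0, 3.66, 0]]])

```text
t: 21.5
tool_pos: [0.5912, 0.0154, 0.1298]
orientation: [-0.0, -0.317, 0.949, -0.0]
ft_force: [0.4, 0.4, -0.8]
width: 0.453
grip_force: 0.0
```

carry_out(deltas=[[[0, 0, 0, 0, 0], [0, 0, 0, 0, 0], [0, 0, 0, 0, 0], [0, 0, 0, 0, 0], [0, 0, 0, 0, 0], [0, 0, 0, 0, 0], [0, 0, 0, 0, 0], [0, 0, 0, 0, 0]]])

```text
t: 22.3
tool_pos: [0.5921, 0.0156, 0.1307]
orientation: [0.001, -0.317, 0.948, -0.0]
ft_force: [2.9, -5.3, 5.2]
width: 0.084
grip_force: 29.6
```

carry_out(deltas=[[[0, 0, 0.09, 0, 0.84], [0, -0.02, 0.18, 0, 1.67], [0, -0.04, 0.28, 0, 2.5], [0, -0.07, 0.36, 0, 3.34], [0, -0.1, 0.45, 0, 4.17], [0, -0.14, 0.53, 0, 5], [0, -0.19, 0.61, 0, 5.84], [0, -0.25, 0.68, 0, 6.67]]])

```text
t: 23.1
tool_pos: [0.5866, 0.0361, 0.1308]
orientation: [0.002, 0.028, 1.0, -0.0]
ft_force: [4.6, -8.6, 2.6]
width: 0.078
grip_force: 29.2
```

carry_out(deltas=[[[0, 0, 0, 0, 0], [0, 0, 0, 0, 0], [0, 0, 0, 0, 0], [0, 0, 0, 0, 0], [50, 0, 0, 0, 0], [50, 0, 0, 0, 0], [50, 0, 0, 0, 0], [50, 0, 0, 0, 0]]])

```text
t: 23.9
tool_pos: [0.5846, 0.037, 0.1293]
orientation: [-0.0, 0.026, 1.0, 0.0]
ft_force: [0.6, -0.2, -0.5]
width: 0.497
grip_force: 0.0
```

carry_out(deltas=[[[50, 0, 0, -0.5, 0], [50, 0, 0, -1, 0], [50, 0, 0, -1.5, 0], [50, 0, 0, -2, 0], [50, 0, 0, -2.5, 0], [50, 0, 0, -3, 0], [50, 0, 0, -3.5, 0], [50, 0, 0, -4, 0]]])

```text
t: 24.7
tool_pos: [0.5847, 0.037, 0.25]
orientation: [-0.0, 0.026, 1.0, 0.0]
ft_force: [-0.8, 0.3, -0.5]
width: 0.5
grip_force: 0.0
```

Run:
```python
from plan import *
cx,cy=.6226,.155;r=.032;a=np.radians(113);h=(cx+r*np.cos(a),cy+r*np.sin(a));f=(cx-r*.99863,cy+r*.0523)
plan([(45,*h,.24,113,8),(45,*h,.130,113,6),(45,*h,.130,113,2),(0,*h,.130,113,8)]+arc(cx,cy,r,.130,113,177,14,0,0)+[(0,*f,.130,177,5),(50,*f,.130,177,5),(50,*f,.25,177,8)])
```

```text
from [0.5847 0.037  0.25  ] 177.0 tilt 0.03
[[[45.0, -0.07, 0.62, 0.04, 1.33], [45.0, -0.15, 1.24, 0.08, 2.67], [45.0, -0.22, 1.86, 0.13, 4.0], [45.0, -0.29, 2.48, 0.17, 5.33], [45.0, -0.37, 3.1, 0.21, 6.67], [45.0, -0.44, 3.72, 0.25, 8.0], [45.0, -0.51, 4.34, 0.29, 9.33], [45.0, -0.59, 4.95, 0.33, 10.67]]]
[[[45.0, 0.01, 0.0, 0.62, 0.0], [45.0, 0.01, 0.0, 1.23, 0.0], [45.0, 0.01, 0.0, 1.84, 0.0], [45.0, 0.01, 0.0, 2.45, 0.0], [45.0, 0.01, 0.0, 3.06, 0.0], [45.0, 0.01, 0.0, 3.67, 0.0], [45.0, 0.01, 0.0, 3.67, 0.0], [45.0, 0.01, 0.0, 3.67, 0.0]]]
[[[0.0, 0.0, 0.0, 0.0, 0.0], [0.0, 0.0, 0.0, 0.0, 0.0], [0.0, 0.0, 0.0, 0.0, 0.0], [0.0, 0.0, 0.0, 0.0, 0.0], [0.0, 0.0, 0.0, 0.0, 0.0], [0.0, 0.0, 0.0, 0.0, 0.0], [0.0, 0.0, 0.0, 0.0, 0.0], [0.0, 0.0, 0.0, 0.0, 0.0]]]
[[[0.0, -0.01, -0.09, 0.0, -0.77], [0.0, -0.02, -0.17, 0.0, -1.53], [0.0, -0.04, -0.25, 0.0, -2.29], [0.0, -0.06, -0.34, 0.0, -3.05], [0.0, -0.09, -0.41, 0.0, -3.81], [0.0, -0.13, -0.49, 0.0, -4.58], [0.0, -0.17, -0.57, 0.0, -5.34], [0.0, -0.22, -0.64, 0.0, -6.1]]]
[[[0.0, 0.0, -0.08, 0.0, -0.76], [0.0, -0.01, -0.16, 0.0, -1.52], [0.0, -0.03, -0.25, 0.0, -2.29], [0.0, -0.05, -0.33, 0.0, -3.05], [0.0, -0.08, -0.41, 0.0, -3.81], [0.0, -0.12, -0.49, 0.0, -4.57], [0.0, -0.12, -0.49, 0.0, -4.57], [0.0, -0.12, -0.49, 0.0, -4.57]]]
[[[0.0, 0.0, 0.0, 0.0, 0.0], [0.0, 0.0, 0.0, 0.0, 0.0], [0.0, 0.0, 0.0, 0.0, 0.0], [50.0, 0.0, 0.0, 0.0, 0.0], [50.0, 0.0, 0.0, 0.0, 0.0], [50.0, 0.0, 0.0, 0.0, 0.0], [50.0, 0.0, 0.0, 0.0, 0.0], [50.0, 0.0, 0.0, 0.0, 0.0]]]
[[[50.0, 0.0, 0.0, -0.5, 0.0], [50.0, 0.0, 0.0, -1.0, 0.0], [50.0, 0.0, 0.0, -1.5, 0.0], [50.0, 0.0, 0.0, -2.0, 0.0], [50.0, 0.0, 0.0, -2.5, 0.0], [50.0, 0.0, 0.0, -3.0, 0.0], [50.0, 0.0, 0.0, -3.5, 0.0], [50.0, 0.0, 0.0, -4.0, 0.0]]]
```

Run:
```python
from plan import *
cx,cy=.6226,.155;r=.032;a=np.radians(113);h=(cx+r*np.cos(a),cy+r*np.sin(a));f=(cx-r*.99863,cy+r*.0523)
plan([(45,.6,.1,.26,230,8),(45,*h,.24,293,8)])
```

```text
from [0.5847 0.037  0.25  ] 177.0 tilt 0.03
[[[45.0, -0.05, 0.27, -0.04, -1.1], [45.0, -0.1, 0.53, -0.08, -2.21], [45.0, -0.15, 0.8, -0.12, -3.31], [45.0, -0.2, 1.06, -0.17, -4.42], [45.0, -0.25, 1.33, -0.21, -5.52], [45.0, -0.3, 1.59, -0.25, -6.63], [45.0, -0.35, 1.86, -0.29, -7.73], [45.0, -0.4, 2.13, -0.33, -8.83]]]
[[[45.0, -0.29, 0.19, 0.08, -1.32], [45.0, -0.59, 0.39, 0.16, -2.63], [45.0, -0.89, 0.58, 0.25, -3.94], [45.0, -1.18, 0.77, 0.33, -5.25], [45.0, -1.48, 0.97, 0.41, -6.57], [45.0, -1.77, 1.16, 0.5, -7.88], [45.0, -2.07, 1.36, 0.58, -9.19], [45.0, -2.37, 1.55, 0.66, -10.5]]]
```

carry_out(deltas=[[[45, -0.05, 0.27, -0.04, -1.1], [45, -0.1, 0.53, -0.08, -2.21], [45, -0.15, 0.8, -0.12, -3.31], [45, -0.2, 1.06, -0.17, -4.42], [45, -0.25, 1.33, -0.21, -5.52], [45, -0.3, 1.59, -0.25, -6.63], [45, -0.35, 1.86, -0.29, -7.73], [45, -0.4, 2.13, -0.33, -8.83]]])

```text
t: 25.5
tool_pos: [0.6001, 0.1005, 0.2593]
orientation: [-0.0, -0.425, 0.905, 0.0]
ft_force: [-0.4, -0.5, -0.5]
width: 0.45
grip_force: 0.0
```

carry_out(deltas=[[[45, -0.29, 0.19, 0.08, -1.32], [45, -0.59, 0.39, 0.16, -2.63], [45, -0.89, 0.58, 0.25, -3.94], [45, -1.18, 0.77, 0.33, -5.25], [45, -1.48, 0.97, 0.41, -6.57], [45, -1.77, 1.16, 0.5, -7.88], [45, -2.07, 1.36, 0.58, -9.19], [45, -2.37, 1.55, 0.66, -10.5]]])

```text
t: 26.3
tool_pos: [0.6102, 0.1849, 0.2393]
orientation: [0.0, 0.835, -0.55, -0.0]
ft_force: [-0.4, 0.1, -0.9]
width: 0.451
grip_force: 0.0
```

carry_out(deltas=[[[45, 0, 0, 0, 0], [45, 0, 0, 0.6, 0], [45, 0, 0, 1.2, 0], [45, 0, 0, 1.8, 0], [45, 0, 0, 2.5, 0], [45, 0, 0, 3.1, 0], [45, 0, 0, 3.66, 0], [45, 0, 0, 3.66, 0]]])

```text
t: 27.1
tool_pos: [0.6089, 0.1832, 0.1275]
orientation: [0.002, 0.833, -0.554, -0.001]
ft_force: [-0.8, -0.5, 0.2]
width: 0.451
grip_force: 0.0
```

carry_out(deltas=[[[0, 0, 0, 0, 0], [0, 0, 0, 0, 0], [0, 0, 0, 0, 0], [0, 0, 0, 0, 0], [0, 0, 0, 0, 0], [0, 0, 0, 0, 0], [0, 0, 0, 0, 0], [0, 0, 0, 0, 0]]])

```text
t: 27.9
tool_pos: [0.6115, 0.1848, 0.1311]
orientation: [-0.001, 0.834, -0.552, 0.001]
ft_force: [3.4, -0.2, 6.8]
width: 0.081
grip_force: 29.7
```

Run:
```python
from plan import *
o=observe();print(o["width"],o["ft_force"],o["joint_pos"].round(2))
plan(arc(.6226,.155,.032,o["tool_pos"][2],113,177,14,0,180))
```

```text
0.08064002604457042 [ 3.44865686 -0.22073058  6.75618703] [ 0.6   0.38 -0.21  0.   -0.99 -0.2 ]
from [0.6115 0.1848 0.1311] -67.0 tilt 0.15
[[[0.0, -0.01, 0.13, 0.0, -0.76], [0.0, 0.0, 0.22, 0.0, -1.53], [0.0, 0.02, 0.3, 0.0, -2.29], [0.0, 0.05, 0.38, 0.0, -3.05], [0.0, 0.08, 0.46, 0.0, -3.81], [0.0, 0.11, 0.54, 0.0, -4.57], [0.0, 0.15, 0.61, 0.0, -5.34], [0.0, 0.2, 0.68, 0.0, -6.1]]]
[[[0.0, 0.0, 0.09, 0.0, -0.76], [0.0, 0.01, 0.17, 0.0, -1.52], [0.0, 0.03, 0.26, 0.0, -2.28], [0.0, 0.05, 0.34, 0.0, -3.04], [0.0, 0.08, 0.42, 0.0, -3.81], [0.0, 0.12, 0.49, 0.0, -4.57], [0.0, 0.12, 0.49, 0.0, -4.57], [0.0, 0.12, 0.49, 0.0, -4.57]]]
```

carry_out(deltas=[[[0, 0.01, 0.1, 0, -0.77], [0, 0.02, 0.18, 0, -1.53], [0, 0.04, 0.26, 0, -2.29], [0, 0.06, 0.34, 0, -3.05], [0, 0.09, 0.42, 0, -3.81], [0, 0.13, 0.5, 0, -4.58], [0, 0.17, 0.58, 0, -5.34], [0, 0.22, 0.65, 0, -6.1]]])

```text
t: 28.7
tool_pos: [0.596, 0.1709, 0.1311]
orientation: [-0.001, 0.965, -0.261, 0.001]
ft_force: [3.7, -0.5, 6.6]
width: 0.077
grip_force: 29.6
```

carry_out(deltas=[[[0, 0, 0.08, 0, -0.76], [0, 0.01, 0.16, 0, -1.52], [0, 0.03, 0.25, 0, -2.29], [0, 0.05, 0.33, 0, -3.05], [0, 0.08, 0.41, 0, -3.81], [0, 0.12, 0.49, 0, -4.57], [0, 0.12, 0.49, 0, -4.57], [0, 0.12, 0.49, 0, -4.57]]])

```text
t: 29.5
tool_pos: [0.5913, 0.1555, 0.131]
orientation: [0.0, 1.0, -0.026, 0.001]
ft_force: [2.8, -3.3, 7.5]
width: 0.078
grip_force: 29.7
```

carry_out(deltas=[[[0, 0, 0, 0, 0], [0, 0, 0, 0, 0], [50, 0, 0, 0, 0], [50, 0, 0, 0, 0], [50, 0, 0, 0, 0], [50, 0, 0, -0.8, 0], [50, 0, 0, -1.6, 0], [50, 0, 0, -2.4, 0]]])

```text
t: 30.3
tool_pos: [0.5901, 0.156, 0.2021]
orientation: [0.0, 1.0, -0.026, -0.001]
ft_force: [0.4, -0.6, 0.2]
width: 0.499
grip_force: 0.0
```

carry_out(deltas=[[[50, 0, 0, -0.8, 0], [50, 0, 0, -1.6, 0], [50, 0, 0, -2.4, 0], [50, 0, 0, -3.2, 0], [50, 0, 0, -4, 0], [50, 0, 0, -4.4, 0], [50, 0, 0, -4.4, 0], [50, 0, 0, -4.4, 0]]])

```text
t: 31.1
tool_pos: [0.5902, 0.1562, 0.3326]
orientation: [0.0, 1.0, -0.026, -0.001]
ft_force: [-0.3, 0.3, -1.1]
width: 0.499
grip_force: 0.0
```

```bash
cat > look.py <<'E'
from plan import *
np.set_printoptions(precision=4,suppress=True)
post={"a":(.6226,.155),"b":(.6163,.0355),"c":(.610,-.0843)}
def hooks(n,X):
    for k,c in post.items():
        c=np.array(c);H=sel(X,c,.066,.138,.17);v=H[:,:2]-c;q=np.hypot(*v.T);f=q>.03
        if f.sum()>4:
            t=np.radians(177);al=v[f]@[np.cos(t),np.sin(t)];la=v[f]@[-np.sin(t),np.cos(t)]
            print(n,"hook",k,f.sum(),"line angle to front",round(np.degrees(np.arctan(np.polyfit(al,la,1)[0])),1),"mean lateral mm",round(la.mean()*1000,1))
def locks(n,X,p,cs):
    S=p.max(-1).astype(int)-p.min(-1);G=X.copy();G[S>70]=np.nan
    for c in cs:
        s=sel(G,c,.03,.06,.102);b=sel(G,c,.04,.02,.04)
        if len(s)>5 and len(b)>5:
            m=s.mean(0);u=np.linalg.svd(s[:,:2]-m[:2])[2][0]
            print(n,"lock",c,len(s),"shackle mid",m,"yaw",round(np.degrees(np.arctan2(u[1],u[0]))%180,1),"rect",rect(s),"body",rect(b))
E
python3 - <<'E'
from look import *
o=observe();print(o["tool_pos"])
for n in("top","side"):
    p,d=snap(n,n+"2.png");X=cloud(n,d);np.savez(n+"2.npz",p=p,X=X)
    hooks(n,X);locks(n,X,p,[(.452,.223),(.422,.070),(.43,-.0125)])
E
```

```text
[0.5902 0.1562 0.3326]
top hook a 13 line angle to front -0.9 mean lateral mm 0.9
top lock (0.452, 0.223) 39 shackle mid [0.4503 0.2203 0.0828] yaw 76.2 rect (array([450.6, 219.6]), array([39.3,  8.9]), 77.2) body (array([451.9, 219.8]), array([50.5, 38.7]), 76.5)
side hook a 26 line angle to front -3.5 mean lateral mm -0.5
side hook b 27 line angle to front -5.2 mean lateral mm -1.9
side hook c 27 line angle to front -1.2 mean lateral mm -1.4
side lock (0.452, 0.223) 67 shackle mid [0.4519 0.2257 0.0829] yaw 78.5 rect (array([452.1, 224.5]), array([38.9,  9. ]), 75.4) body (array([452.1, 223. ]), array([53.8, 36.2]), 78.0)
side lock (0.422, 0.07) 44 shackle mid [0.4241 0.0751 0.0857] yaw 111.6 rect (array([425.8,  70.6]), array([34.2,  8.6]), -69.4) body (array([427.5,  66.3]), array([55.1, 33.5]), -68.7)
side lock (0.43, -0.0125) 43 shackle mid [ 0.4294 -0.0097  0.0839] yaw 118.7 rect (array([432.4, -14.9]), array([39. ,  8.3]), -59.5) body (array([432.2, -17. ]), array([57., 34.]), -63.5)
```

View pics/top2.png

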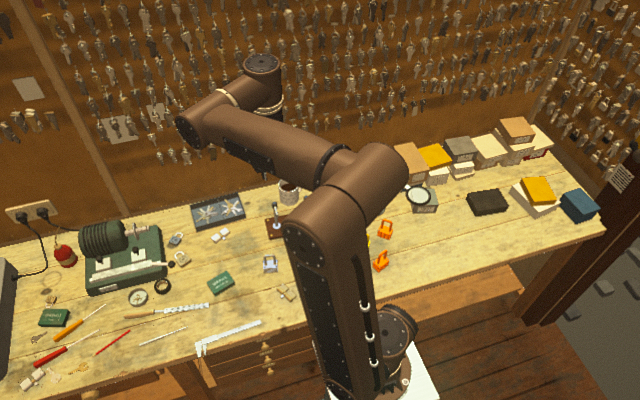

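The top view shows the magnifier parked right (lens 418,196), the arm over hook a, and lock 1 at (270,263). Next: grasp lock 1.

Run:
```python
from plan import *
g=(.4515,.2225)
plan([(73,*g,.18,-13,8),(73,*g,.18,-13,2),(73,*g,.054,-13,9),(73,*g,.054,-13,5)])
```

```text
from [0.5901 0.156  0.3321] -3.0 tilt 0.15
[[[73.0, -0.59, -0.25, 0.63, 0.21], [73.0, -1.18, -0.49, 1.27, 0.42], [73.0, -1.77, -0.74, 1.9, 0.62], [73.0, -2.37, -0.98, 2.54, 0.83], [73.0, -2.96, -1.23, 3.17, 1.04], [73.0, -3.55, -1.48, 3.8, 1.25], [73.0, -4.14, -1.72, 4.44, 1.46], [73.0, -4.73, -1.97, 5.07, 1.66]]]
[[[73.0, 0.0, 0.0, 0.0, 0.0], [73.0, 0.0, 0.0, 0.0, 0.0], [73.0, 0.0, 0.0, 0.47, 0.0], [73.0, 0.0, 0.0, 0.93, 0.0], [73.0, 0.0, 0.0, 1.4, 0.0], [73.0, 0.0, 0.0, 1.87, 0.0], [73.0, 0.0, 0.0, 2.33, 0.0], [73.0, 0.0, 0.0, 2.8, 0.0]]]
[[[73.0, 0.0, 0.0, 0.47, 0.0], [73.0, 0.0, 0.0, 0.93, 0.0], [73.0, 0.0, 0.0, 1.4, 0.0], [73.0, 0.0, 0.0, 1.4, 0.0], [73.0, 0.0, 0.0, 1.4, 0.0], [73.0, 0.0, 0.0, 1.4, 0.0], [73.0, 0.0, 0.0, 1.4, 0.0], [73.0, 0.0, 0.0, 1.4, 0.0]]]
```

carry_out(deltas=[[[73, -0.59, -0.25, 0.63, 0.21], [73, -1.18, -0.49, 1.27, 0.42], [73, -1.77, -0.74, 1.9, 0.62], [73, -2.37, -0.98, 2.54, 0.83], [73, -2.96, -1.23, 3.17, 1.04], [73, -3.55, -1.48, 3.8, 1.25], [73, -4.14, -1.72, 4.44, 1.46], [73, -4.73, -1.97, 5.07, 1.66]]])

```text
t: 32.0
tool_pos: [0.4508, 0.2223, 0.18]
orientation: [0.001, 0.994, -0.114, -0.001]
ft_force: [0.4, 1.1, 0.2]
width: 0.728
grip_force: 0.0
```

carry_out(deltas=[[[73, 0, 0, 0, 0], [73, 0, 0, 0, 0], [73, 0, 0, 0, 0], [73, 0, 0, 0.3, 0], [73, 0, 0, 0.6, 0], [73, 0, 0, 0.9, 0], [73, 0, 0, 1.2, 0], [73, 0, 0, 1.5, 0]]])

```text
t: 32.8
tool_pos: [0.4521, 0.2224, 0.1358]
orientation: [0.0, 0.994, -0.113, -0.0]
ft_force: [0.1, 0.2, 0.3]
width: 0.729
grip_force: 0.0
```

Run:
```python
from look import *
o=observe();print(o["tool_pos"],o["ft_force"])
p,d=snap("side","s3.png");crop(p,250,220,130,100,6,"grasp1.png");X=cloud("side",d);locks("side",X,p,[(.452,.223)])
```

```text
[0.4521 0.2224 0.1358] [0.0621 0.2189 0.2912]
side lock (0.452, 0.223) 67 shackle mid [0.4515 0.2255 0.0834] yaw 77.2 rect (array([452. , 224.2]), array([38.2,  7.8]), 79.5) body (array([452.2, 222.7]), array([53.3, 36. ]), 77.8)
```

View pics/grasp1.png

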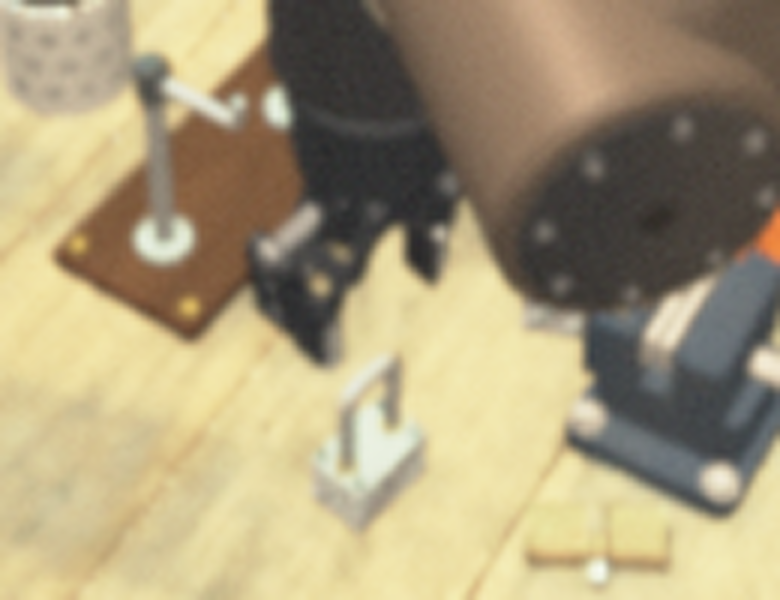

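The fingers straddle lock 1 (crop 370,440), aligned with its shackle, and hook a (195,100) faces the front. Descend and grip.

carry_out(deltas=[[[73, 0, 0, 0.5, 0], [73, 0, 0, 1, 0], [73, 0, 0, 1.5, 0], [73, 0, 0, 2, 0], [73, 0, 0, 2.4, 0], [73, 0, 0, 2.7, 0], [73, 0, 0, 2.7, 0], [73, 0, 0, 2.7, 0]]])

```text
t: 33.65
tool_pos: [0.4523, 0.2227, 0.0559]
orientation: [0.0, 0.994, -0.113, 0.0]
ft_force: [0.1, -0.0, 1.1]
width: 0.732
grip_force: 0.0
```

carry_out(deltas=[[[30, 0, 0, 0, 0], [30, 0, 0, 0, 0], [30, 0, 0, 0, 0], [30, 0, 0, 0, 0], [30, 0, 0, 0, 0], [30, 0, 0, 0, 0], [30, 0, 0, 0, 0], [30, 0, 0, 0, 0]]], force=60)

```text
t: 34.45
tool_pos: [0.4525, 0.2228, 0.0565]
orientation: [-0.0, 0.994, -0.113, 0.0]
ft_force: [-1.4, -1.8, 6.5]
width: 0.486
grip_force: 60.2
```

Run:
```python
from plan import *
o=observe();print(o["width"],o["grip_force"],o["ft_force"])
t=np.radians(177);f=lambda r:(.6226+r*np.cos(t),.155+r*np.sin(t))
z=o["tool_pos"][2];print(z)
plan([(30,.4515,.2225,.152,-13,6),(30,.4515,.2225,.152,-13,2),(30,*f(.1),.152,-3,6),(30,*f(.1),.152,-3,2)])
```

```text
0.48581980845725786 60.205854177474976 [-1.35199662 -1.84368137  6.51356451]
0.056544901314892024
from [0.4525 0.2228 0.0565] -13.0 tilt 0.06
[[[30.0, 0.0, 0.0, -0.53, 0.0], [30.0, -0.01, 0.01, -1.06, 0.0], [30.0, -0.01, 0.01, -1.59, 0.0], [30.0, -0.02, 0.01, -2.12, 0.0], [30.0, -0.02, 0.01, -2.65, 0.0], [30.0, -0.03, 0.02, -3.18, 0.01], [30.0, -0.03, 0.02, -3.18, 0.01], [30.0, -0.03, 0.02, -3.18, 0.01]]]
[[[30.0, 0.46, 0.24, 0.0, -0.28], [30.0, 0.93, 0.49, 0.0, -0.56], [30.0, 1.39, 0.74, 0.0, -0.84], [30.0, 1.85, 0.99, 0.0, -1.12], [30.0, 2.32, 1.23, 0.0, -1.39], [30.0, 2.78, 1.48, 0.0, -1.67], [30.0, 2.78, 1.48, 0.0, -1.67], [30.0, 2.78, 1.48, 0.0, -1.67]]]
```

carry_out(deltas=[[[30, 0, 0, -0.4, 0], [30, 0, 0, -0.9, 0], [30, 0, 0, -1.5, 0], [30, 0, 0, -2.1, 0], [30, 0, 0, -2.6, 0], [30, 0, 0, -3.1, 0], [30, 0, 0, -3.1, 0], [30, 0, 0, -3.1, 0]]])

```text
t: 35.25
tool_pos: [0.4517, 0.2225, 0.1487]
orientation: [-0.0, 0.994, -0.113, -0.0]
ft_force: [0.0, 0.1, -5.2]
width: 0.484
grip_force: 61.6
```

carry_out(deltas=[[[30, 0.46, 0.24, 0, -0.28], [30, 0.93, 0.49, 0, -0.56], [30, 1.39, 0.74, 0, -0.84], [30, 1.85, 0.99, 0, -1.12], [30, 2.32, 1.23, 0, -1.39], [30, 2.78, 1.48, 0, -1.67], [30, 2.78, 1.48, 0, -1.67], [30, 2.78, 1.48, 0, -1.67]]])

```text
t: 36.05
tool_pos: [0.5228, 0.1601, 0.1475]
orientation: [0.001, 1.0, -0.027, -0.001]
ft_force: [-0.2, -0.8, -4.6]
width: 0.48
grip_force: 61.6
```

Run:
```python
from look import *
o=observe();print(o["width"],o["grip_force"],o["ft_force"],o["tool_pos"])
t=np.radians(177);f=lambda r:(.6226+r*np.cos(t),.155+r*np.sin(t))
z=o["tool_pos"][2]
plan([(30,*f(.034),z,-3,6),(30,*f(.034),z,-3,2),(30,*f(.034),z-.0325,-3,4)])
p,d=snap("side");crop(p,240,190,130,100,6,"hang1.png")
```

```text
0.4800335028998264 61.596189737319946 [-0.2113 -0.7538 -4.5607] [0.5228 0.1601 0.1475]
from [0.5228 0.1601 0.1475] -3.1 tilt 0.13
[[[30.0, 0.37, 0.0, 0.0, 0.0], [30.0, 0.73, 0.0, 0.0, 0.0], [30.0, 1.1, 0.0, 0.0, 0.0], [30.0, 1.47, 0.0, 0.0, -0.01], [30.0, 1.83, -0.01, 0.0, -0.01], [30.0, 2.2, -0.01, 0.0, -0.01], [30.0, 2.2, -0.01, 0.0, -0.01], [30.0, 2.2, -0.01, 0.0, -0.01]]]
[[[30.0, 0.0, 0.0, 0.27, 0.0], [30.0, 0.0, 0.0, 0.54, 0.0], [30.0, 0.0, 0.0, 0.81, 0.0], [30.0, 0.0, 0.0, 1.08, 0.0], [30.0, 0.0, 0.0, 1.08, 0.0], [30.0, 0.0, 0.0, 1.08, 0.0], [30.0, 0.0, 0.0, 1.08, 0.0], [30.0, 0.0, 0.0, 1.08, 0.0]]]
```

View pics/hang1.png

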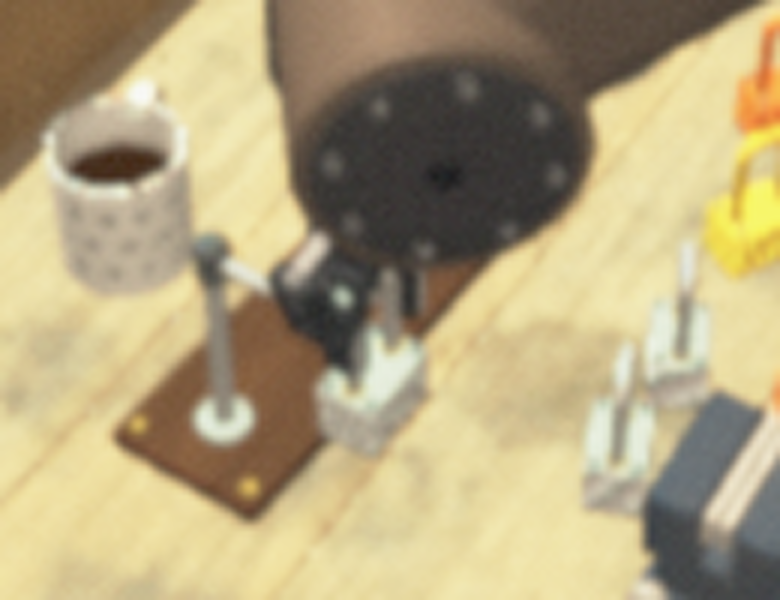

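Lock 1 is upright in the grip at crop (375,390), in front of hook a's arm (245,275). I'll thread it over the hook slowly and watch the force.

carry_out(deltas=[[[30, 0.37, 0, 0, 0], [30, 0.73, 0, 0, 0], [30, 1.1, 0, 0, 0], [30, 1.47, 0, 0, 0], [30, 1.83, 0, 0, 0], [30, 2.2, 0, 0, 0], [30, 2.2, 0, 0, 0], [30, 2.2, 0, 0, 0]]])

```text
t: 36.9
tool_pos: [0.5894, 0.157, 0.1484]
orientation: [0.0, 1.0, -0.026, -0.0]
ft_force: [0.1, 0.7, -4.2]
width: 0.483
grip_force: 61.6
```

carry_out(deltas=[[[30, 0, 0, 0.2, 0], [30, 0, 0, 0.4, 0], [30, 0, 0, 0.6, 0], [30, 0, 0, 0.75, 0], [30, 0, 0, 0.85, 0], [30, 0, 0, 0.95, 0], [30, 0, 0, 0.95, 0], [30, 0, 0, 0.95, 0]]])

```text
t: 37.7
tool_pos: [0.5895, 0.1573, 0.1204]
orientation: [-0.0, 1.0, -0.026, 0.0]
ft_force: [0.2, -0.6, -4.2]
width: 0.477
grip_force: 61.6
```

carry_out(deltas=[[[30, 0, 0, 0.06, 0], [30, 0, 0, 0.06, 0], [75, 0, 0, 0.06, 0], [75, 0, 0, 0.06, 0], [75, 0, 0, 0.06, 0], [75, 0, 0, 0.06, 0], [75, 0, 0, 0.06, 0], [75, 0, 0, 0.06, 0]]])

```text
t: 38.5
tool_pos: [0.5894, 0.1572, 0.1185]
orientation: [-0.0, 1.0, -0.026, 0.0]
ft_force: [-0.3, -0.9, -0.2]
width: 0.754
grip_force: 0.0
```

carry_out(deltas=[[[75, 0, 0, -0.4, 0], [75, 0, 0, -0.8, 0], [75, 0, 0, -1.4, 0], [75, 0, 0, -2, 0], [75, 0, 0, -2.7, 0], [75, 0, 0, -3.4, 0], [75, 0, 0, -4.1, 0], [75, 0, 0, -4.1, 0]]])

```text
t: 39.3
tool_pos: [0.5911, 0.1578, 0.2465]
orientation: [-0.001, 1.0, -0.026, 0.003]
ft_force: [-0.1, 0.5, 0.1]
width: 0.748
grip_force: 0.0
```

Run:
```python
from look import *
p,d=snap("side");crop(p,240,190,130,100,6,"hung1.png");X=cloud("side",d)
locks("side",X,p,[(.422,.070),(.43,-.0125)])
H=sel(X,(.5886,.157),.05,.04,.18);print("hang",len(H),H.mean(0),H.min(0),H.max(0))
# lock 2: shackle heading 111 -> tool x yaw 21
plan([(75,.50,.10,.25,10,8),(75,.4265,.069,.19,21,6),(75,.4265,.069,.19,21,2)])
```

```text
side lock (0.422, 0.07) 44 shackle mid [0.4242 0.0744 0.0852] yaw 111.3 rect (array([426.1,  69.8]), array([38.5,  8.5]), -68.8) body (array([427.4,  66.4]), array([53.6, 33.7]), -69.3)
side lock (0.43, -0.0125) 43 shackle mid [ 0.4294 -0.0099  0.0837] yaw 119.5 rect (array([431. , -14.9]), array([42.,  9.]), -64.4) body (array([432.4, -17.7]), array([58.6, 33.9]), -64.3)
hang 456 [0.5948 0.1604 0.1108] [0.565  0.1278 0.0457] [0.6336 0.185  0.1691]
from [0.5903 0.1576 0.2445] -2.9 tilt 0.27
[[[75.0, -0.36, 0.26, -0.02, -0.27], [75.0, -0.73, 0.52, -0.05, -0.54], [75.0, -1.09, 0.78, -0.07, -0.81], [75.0, -1.45, 1.04, -0.09, -1.08], [75.0, -1.82, 1.3, -0.11, -1.35], [75.0, -2.18, 1.55, -0.14, -1.62], [75.0, -2.54, 1.81, -0.16, -1.89], [75.0, -2.91, 2.07, -0.18, -2.16]]]
[[[75.0, -0.43, 0.1, 0.33, -0.3], [75.0, -0.86, 0.2, 0.66, -0.61], [75.0, -1.29, 0.3, 1.0, -0.91], [75.0, -1.73, 0.4, 1.33, -1.22], [75.0, -2.16, 0.5, 1.66, -1.53], [75.0, -2.59, 0.6, 2.0, -1.83], [75.0, -2.59, 0.6, 2.0, -1.83], [75.0, -2.59, 0.6, 2.0, -1.83]]]
```

View pics/hung1.png

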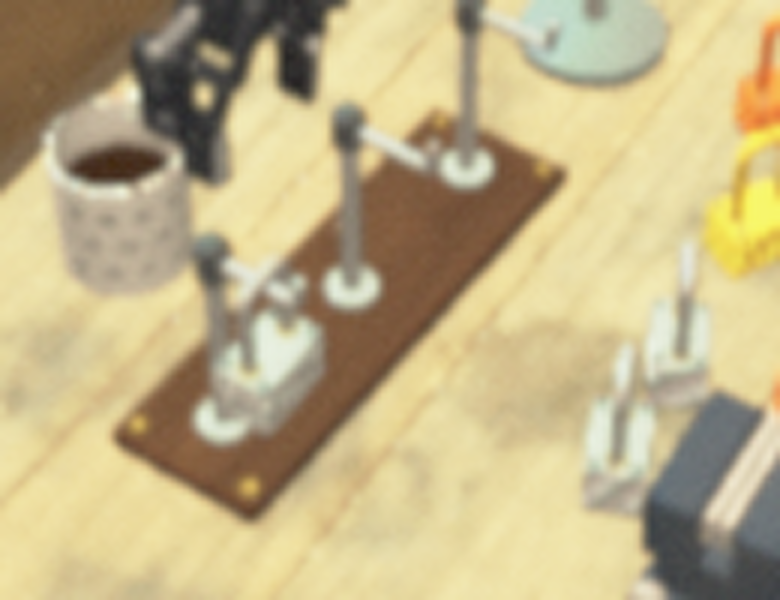

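Lock 1 hangs on hook a at crop (270,360). Hooks b and c point to the front. Next: lock 2.

carry_out(deltas=[[[68, -0.36, 0.26, -0.02, -0.27], [68, -0.73, 0.52, -0.05, -0.54], [68, -1.09, 0.78, -0.07, -0.81], [68, -1.45, 1.04, -0.09, -1.08], [68, -1.82, 1.3, -0.11, -1.35], [68, -2.18, 1.55, -0.14, -1.62], [68, -2.54, 1.81, -0.16, -1.89], [68, -2.91, 2.07, -0.18, -2.16]]])

```text
t: 40.15
tool_pos: [0.498, 0.0991, 0.247]
orientation: [-0.0, 0.996, 0.088, 0.0]
ft_force: [-0.0, -0.1, -0.1]
width: 0.68
grip_force: 0.0
```

carry_out(deltas=[[[68, -0.43, 0.1, 0.33, -0.3], [68, -0.86, 0.2, 0.66, -0.61], [68, -1.29, 0.3, 1, -0.91], [68, -1.73, 0.4, 1.33, -1.22], [68, -2.16, 0.5, 1.66, -1.53], [68, -2.57, 0.6, 1.8, -1.75], [68, -2.57, 0.6, 1.8, -1.75], [68, -2.57, 0.6, 1.8, -1.75]]])

```text
t: 40.95
tool_pos: [0.4264, 0.0687, 0.1936]
orientation: [-0.0, 0.984, 0.178, 0.001]
ft_force: [0.1, 0.1, 0.2]
width: 0.683
grip_force: 0.0
```

Run:
```python
from look import *
plan([(68,.427,.067,.135,20.5,6),(68,.427,.067,.135,20.5,2)])
for n in("top","side"):
    p,d=snap(n);X=cloud(n,d);locks(n,X,p,[(.427,.067)])
```

```text
from [0.4264 0.0687 0.1936] 20.5 tilt 0.07
[[[68.0, 0.0, 0.01, 0.33, 0.0], [68.0, 0.0, 0.02, 0.65, 0.0], [68.0, 0.0, 0.03, 0.98, 0.0], [68.0, 0.0, 0.04, 1.3, 0.0], [68.0, 0.0, 0.05, 1.63, 0.0], [68.0, 0.0, 0.06, 1.95, 0.0], [68.0, 0.0, 0.06, 1.95, 0.0], [68.0, 0.0, 0.06, 1.95, 0.0]]]
top lock (0.427, 0.067) 40 shackle mid [0.4247 0.0653 0.0859] yaw 111.3 rect (array([426.2,  65.5]), array([37.4, 10.5]), -71.9) body (array([426.5,  63.8]), array([51.7, 34.1]), -70.2)
side lock (0.427, 0.067) 44 shackle mid [0.4241 0.075  0.0856] yaw 111.7 rect (array([426.4,  69. ]), array([37.1,  8.4]), -68.8) body (array([427. ,  67.4]), array([55.1, 33.7]), -69.2)
```

carry_out(deltas=[[[68, 0, 0.06, 0.6, 0], [68, 0, 0.06, 1.2, 0], [68, 0, 0.06, 1.8, 0], [68, 0, 0.06, 2.4, 0], [68, 0, 0.06, 2.8, 0], [68, 0, 0.06, 3.2, 0], [68, 0, 0.06, 3.6, 0], [68, 0, 0.06, 4, 0]]])

```text
t: 41.85
tool_pos: [0.4276, 0.0673, 0.0726]
orientation: [-0.0, 0.984, 0.178, 0.0]
ft_force: [0.7, 0.2, 0.4]
width: 0.683
grip_force: 0.0
```

carry_out(deltas=[[[68, 0, 0, 0.25, 0], [68, 0, 0, 0.54, 0], [68, 0, 0, 0.54, 0], [30, 0, 0, 0.54, 0], [30, 0, 0, 0.54, 0], [30, 0, 0, 0.54, 0], [30, 0, 0, 0.54, 0], [30, 0, 0, 0.54, 0]]], force=60)

```text
t: 42.65
tool_pos: [0.427, 0.067, 0.057]
orientation: [-0.0, 0.984, 0.178, 0.0]
ft_force: [0.2, -0.8, 2.0]
width: 0.482
grip_force: 60.8
```

Run:
```python
from plan import *
o=observe();print(o["width"],o["grip_force"],o["ft_force"])
t=np.radians(177);f=lambda r:(.6163+r*np.cos(t),.0355+r*np.sin(t))
p=o["tool_pos"];zl=p[2]+.093
plan([(30,p[0],p[1],zl,20.5,6),(30,p[0],p[1],zl,20.5,2),(30,*f(.105),zl,-3,6),(30,*f(.105),zl,-3,2),(30,*f(.034),zl,-3,6),(30,*f(.034),zl,-3,2)])
```

```text
0.482397920296903 60.78270077705383 [ 0.15323207 -0.83855846  2.01459416]
from [0.427 0.067 0.057] 20.5 tilt 0.04
[[[30.0, 0.0, 0.0, -0.52, 0.0], [30.0, 0.0, 0.0, -1.03, 0.0], [30.0, 0.0, 0.0, -1.55, 0.0], [30.0, 0.0, 0.0, -2.07, 0.0], [30.0, 0.0, 0.0, -2.58, 0.0], [30.0, 0.0, 0.0, -3.1, 0.0], [30.0, 0.0, 0.0, -3.1, 0.0], [30.0, 0.0, 0.0, -3.1, 0.0]]]
[[[30.0, 0.39, 0.3, 0.0, 0.65], [30.0, 0.78, 0.6, 0.0, 1.31], [30.0, 1.17, 0.9, 0.0, 1.96], [30.0, 1.55, 1.2, 0.0, 2.61], [30.0, 1.94, 1.5, 0.0, 3.27], [30.0, 2.33, 1.8, 0.0, 3.92], [30.0, 2.33, 1.8, 0.0, 3.92], [30.0, 2.33, 1.8, 0.0, 3.92]]]
[[[30.0, 0.4, 0.0, 0.0, 0.0], [30.0, 0.79, 0.0, 0.0, 0.0], [30.0, 1.18, 0.0, 0.0, 0.0], [30.0, 1.58, 0.0, 0.0, 0.0], [30.0, 1.97, 0.0, 0.0, 0.0], [30.0, 2.37, 0.0, 0.0, 0.0], [30.0, 2.37, 0.0, 0.0, 0.0], [30.0, 2.37, 0.0, 0.0, 0.0]]]
```

carry_out(deltas=[[[30, 0, 0, -0.4, 0], [30, 0, 0, -0.9, 0], [30, 0, 0, -1.5, 0], [30, 0, 0, -2.1, 0], [30, 0, 0, -2.6, 0], [30, 0, 0, -3.1, 0], [30, 0, 0, -3.1, 0], [30, 0, 0, -3.1, 0]]])

```text
t: 43.45
tool_pos: [0.4263, 0.0668, 0.1491]
orientation: [-0.0, 0.984, 0.178, -0.0]
ft_force: [-0.7, -0.5, -4.9]
width: 0.485
grip_force: 61.5
```

carry_out(deltas=[[[30, 0.39, 0.3, 0, 0.65], [30, 0.78, 0.6, 0, 1.31], [30, 1.17, 0.9, 0, 1.96], [30, 1.55, 1.2, 0, 2.61], [30, 1.94, 1.5, 0, 3.27], [30, 2.33, 1.8, 0, 3.92], [30, 2.33, 1.8, 0, 3.92], [30, 2.33, 1.8, 0, 3.92]]])

```text
t: 44.25
tool_pos: [0.5102, 0.0404, 0.1481]
orientation: [0.0, 1.0, -0.026, -0.001]
ft_force: [0.1, -0.2, -4.1]
width: 0.479
grip_force: 61.8
```

Run:
```python
from look import *
o=observe();print(o["width"],o["grip_force"],o["ft_force"],o["tool_pos"])
p,d=snap("side");X=cloud("side",d);hooks("side",X)
L=sel(X,(.5115,.041),.05,.1,.2);print(rect(L[(L[:,2]>.11)&(L[:,2]<.13)]),L[:,2].min())
t=np.radians(177);f=lambda r:(.6163+r*np.cos(t),.0355+r*np.sin(t));plan([(30,*f(.034),o["tool_pos"][2],-3,8)])
```

```text
0.47871461759568024 61.79184079170227 [ 0.1264 -0.2121 -4.1451] [0.5102 0.0404 0.1481]
side hook a 68 line angle to front 7.1 mean lateral mm -2.6
side hook b 22 line angle to front -7.3 mean lateral mm -1.2
(array([507.6,  40.7]), array([57.8, 35.6]), 79.5) 0.10007817723268911
from [0.5101 0.0405 0.1485] -3.0 tilt 0.14
[[[30.0, 0.3, 0.0, 0.0, 0.0], [30.0, 0.6, 0.0, 0.0, 0.0], [30.0, 0.9, -0.01, 0.0, 0.0], [30.0, 1.21, -0.01, 0.01, 0.0], [30.0, 1.51, -0.01, 0.01, 0.0], [30.0, 1.81, -0.01, 0.01, 0.0], [30.0, 2.11, -0.01, 0.01, 0.0], [30.0, 2.41, -0.02, 0.01, 0.0]]]
```

carry_out(deltas=[[[30, 0.37, 0, 0, 0], [30, 0.74, 0, 0, 0], [30, 1.1, 0, 0, 0], [30, 1.5, 0, 0, 0], [30, 1.9, 0, 0, 0], [30, 2.4, 0, 0, 0], [30, 2.4, 0, 0, 0], [30, 2.4, 0, 0, 0]]])

```text
t: 45.1
tool_pos: [0.5833, 0.0368, 0.1491]
orientation: [0.0, 1.0, -0.027, -0.0]
ft_force: [-0.5, 0.2, -3.5]
width: 0.483
grip_force: 61.8
```

carry_out(deltas=[[[30, 0, 0, 0.2, 0], [30, 0, 0, 0.4, 0], [30, 0, 0, 0.6, 0], [30, 0, 0, 0.75, 0], [30, 0, 0, 0.9, 0], [30, 0, 0, 1, 0], [30, 0, 0, 1, 0], [30, 0, 0, 1, 0]]])

```text
t: 45.9
tool_pos: [0.5832, 0.0371, 0.1198]
orientation: [-0.0, 1.0, -0.026, 0.0]
ft_force: [1.3, -0.1, -3.2]
width: 0.483
grip_force: 62.0
```

carry_out(deltas=[[[30, 0, 0, 0, 0], [75, 0, 0, 0, 0], [75, 0, 0, 0, 0], [75, 0, 0, 0, 0], [75, 0, 0, 0, 0], [75, 0, 0, 0, 0], [75, 0, 0, 0, 0], [75, 0, 0, 0, 0]]])

```text
t: 46.7
tool_pos: [0.5831, 0.037, 0.1197]
orientation: [-0.0, 1.0, -0.026, 0.0]
ft_force: [0.7, -0.0, 0.4]
width: 0.75
grip_force: 0.0
```

carry_out(deltas=[[[75, 0, 0, -0.4, 0], [75, 0, 0, -0.8, 0], [75, 0, 0, -1.4, 0], [75, 0, 0, -2, 0], [75, 0, 0, -2.7, 0], [75, 0, 0, -3.4, 0], [75, 0, 0, -4.1, 0], [75, 0, 0, -4.1, 0]]])

```text
t: 47.5
tool_pos: [0.5849, 0.0372, 0.2475]
orientation: [-0.001, 1.0, -0.026, 0.003]
ft_force: [0.4, 1.0, 0.5]
width: 0.75
grip_force: 0.0
```

Run:
```python
from look import *
for n in("top","side"):
    p,d=snap(n);X=cloud(n,d)
    locks(n,X,p,[(.43,-.0125)])
    if n=="side": crop(p,250,170,130,100,6,"hung2.png")
# lock 3: heading 118 -> tool x yaw 28
plan([(68,.50,.01,.25,12,6),(68,.432,-.016,.19,28,8),(68,.432,-.016,.19,28,2)])
```

```text
side lock (0.43, -0.0125) 43 shackle mid [ 0.4293 -0.0095  0.0841] yaw 119.3 rect (array([432., -15.]), array([37.3,  8.7]), -58.8) body (array([432.9, -18.4]), array([55.3, 33.9]), -64.2)
from [0.5833 0.0372 0.2441] -3.0 tilt 0.13
[[[68.0, -0.45, 0.18, -0.03, -0.42], [68.0, -0.91, 0.35, -0.07, -0.83], [68.0, -1.36, 0.53, -0.1, -1.25], [68.0, -1.82, 0.7, -0.13, -1.67], [68.0, -2.27, 0.88, -0.16, -2.09], [68.0, -2.73, 1.05, -0.2, -2.5], [68.0, -3.0, 1.17, 0.05, -2.84], [68.0, -3.28, 1.3, 0.3, -3.17]]]
[[[68.0, -0.3, 0.02, 0.25, -0.33], [68.0, -0.6, 0.05, 0.5, -0.67], [68.0, -0.91, 0.07, 0.75, -1.0], [68.0, -1.21, 0.1, 1.0, -1.33], [68.0, -1.51, 0.13, 1.25, -1.67], [68.0, -1.81, 0.15, 1.5, -2.0], [68.0, -1.81, 0.15, 1.5, -2.0], [68.0, -1.81, 0.15, 1.5, -2.0]]]
```

View pics/hung2.png

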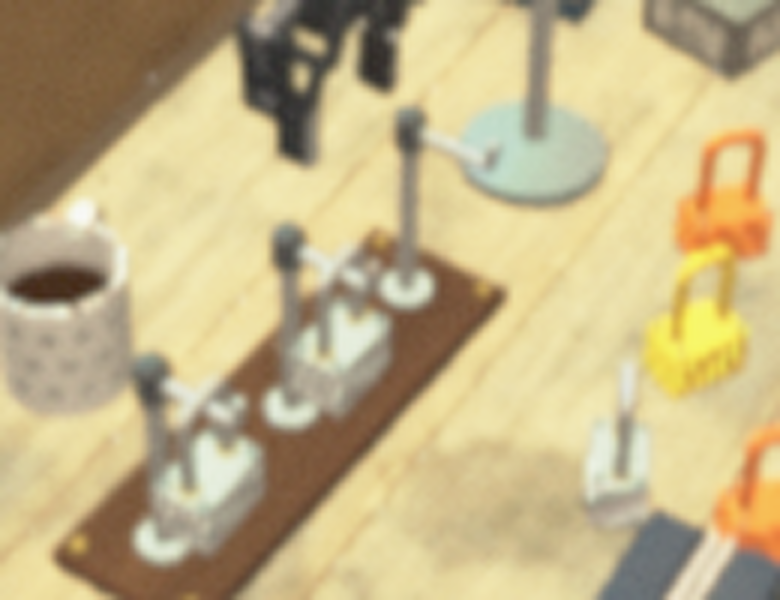

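Locks 1 and 2 hang at crop (210,480) and (340,360). Lock 3 (615,460) has not moved.

carry_out(deltas=[[[68, -0.45, 0.18, -0.03, -0.42], [68, -0.91, 0.35, -0.07, -0.83], [68, -1.36, 0.53, -0.1, -1.25], [68, -1.82, 0.7, -0.13, -1.67], [68, -2.27, 0.88, -0.16, -2.09], [68, -2.73, 1.05, -0.2, -2.5], [68, -3, 1.17, 0.05, -2.84], [68, -3.28, 1.3, 0.3, -3.17]]])

```text
t: 48.4
tool_pos: [0.482, 0.003, 0.2333]
orientation: [-0.0, 0.99, 0.14, -0.0]
ft_force: [-0.0, -0.5, 0.3]
width: 0.682
grip_force: 0.0
```

carry_out(deltas=[[[68, -0.3, 0.02, 0.25, -0.33], [68, -0.6, 0.05, 0.5, -0.67], [68, -0.91, 0.07, 0.75, -1], [68, -1.21, 0.1, 1, -1.33], [68, -1.51, 0.13, 1.25, -1.67], [68, -1.81, 0.15, 1.5, -2], [68, -1.81, 0.15, 1.5, -2], [68, -1.81, 0.15, 1.5, -2]]])

```text
t: 49.2
tool_pos: [0.4319, -0.0161, 0.1888]
orientation: [0.0, 0.97, 0.242, -0.0]
ft_force: [0.0, 0.9, 0.8]
width: 0.678
grip_force: 0.0
```

Run:
```python
from look import *
plan([(68,.4325,-.0165,.057,28,8)])
for n in("top","side"):
    p,d=snap(n);X=cloud(n,d);locks(n,X,p,[(.43,-.0125)])
```

```text
from [ 0.4319 -0.0161  0.1888] 28.0 tilt 0.02
[[[68.0, 0.0, 0.0, 0.55, 0.0], [68.0, 0.0, 0.01, 1.1, 0.0], [68.0, 0.0, 0.01, 1.65, 0.0], [68.0, 0.01, 0.01, 2.2, 0.0], [68.0, 0.01, 0.01, 2.75, 0.0], [68.0, 0.01, 0.02, 3.3, -0.01], [68.0, 0.01, 0.02, 3.84, -0.01], [68.0, 0.01, 0.02, 4.39, -0.01]]]
top lock (0.43, -0.0125) 32 shackle mid [ 0.4278 -0.0134  0.0861] yaw 113.1 rect (array([431. , -17.4]), array([39.5, 10.7]), -64.6) body (array([436.3,  -3.5]), array([42.9, 17.3]), -29.3)
side lock (0.43, -0.0125) 40 shackle mid [ 0.4301 -0.011   0.0847] yaw 118.6 rect (array([431.7, -15.1]), array([39.3,  8.1]), -63.1) body (array([432.4, -17.5]), array([54.6, 33.8]), -64.3)
```

carry_out(deltas=[[[68, 0, 0.02, 0.6, 0], [68, 0, 0.02, 1.2, 0], [68, 0, 0.02, 1.8, 0], [68, 0, 0.02, 2.4, 0], [68, 0, 0.02, 2.8, 0], [68, 0, 0.02, 3.2, 0], [68, 0, 0.02, 3.6, 0], [68, 0, 0.02, 3.9, 0]]])

```text
t: 50.1
tool_pos: [0.4325, -0.0164, 0.0712]
orientation: [0.0, 0.97, 0.242, -0.0]
ft_force: [-0.5, -0.2, 0.1]
width: 0.677
grip_force: 0.0
```

carry_out(deltas=[[[68, 0, 0, 0.25, 0], [68, 0, 0, 0.5, 0], [68, 0, 0, 0.5, 0], [30, 0, 0, 0.5, 0], [30, 0, 0, 0.5, 0], [30, 0, 0, 0.5, 0], [30, 0, 0, 0.5, 0], [30, 0, 0, 0.5, 0]]], force=60)

```text
t: 50.9
tool_pos: [0.4323, -0.0165, 0.057]
orientation: [-0.0, 0.97, 0.242, 0.0]
ft_force: [0.3, 0.2, 3.1]
width: 0.479
grip_force: 60.7
```

Run:
```python
from plan import *
o=observe();print(o["width"],o["grip_force"],o["ft_force"])
t=np.radians(177);f=lambda r:(.610+r*np.cos(t),-.0843+r*np.sin(t))
p=o["tool_pos"];zl=p[2]+.093
plan([(30,p[0],p[1],zl,28,6),(30,p[0],p[1],zl,28,2),(30,*f(.105),zl,-3,6),(30,*f(.105),zl,-3,2),(30,*f(.034),zl,-3,6),(30,*f(.034),zl,-3,2)])
```

```text
0.478998075417966 60.683388453908265 [0.33601325 0.1906611  3.08124959]
from [ 0.4323 -0.0165  0.057 ] 28.0 tilt 0.04
[[[30.0, 0.0, 0.0, -0.52, 0.0], [30.0, 0.0, 0.0, -1.03, 0.0], [30.0, 0.0, 0.0, -1.55, 0.0], [30.0, 0.0, 0.0, -2.07, 0.0], [30.0, 0.0, 0.0, -2.58, 0.0], [30.0, 0.0, 0.0, -3.1, 0.0], [30.0, 0.0, 0.0, -3.1, 0.0], [30.0, 0.0, 0.0, -3.1, 0.0]]]
[[[30.0, 0.19, 0.5, 0.0, 0.86], [30.0, 0.39, 0.99, 0.0, 1.72], [30.0, 0.58, 1.49, 0.0, 2.58], [30.0, 0.78, 1.98, 0.0, 3.45], [30.0, 0.97, 2.48, 0.0, 4.31], [30.0, 1.17, 2.97, 0.0, 5.17], [30.0, 1.17, 2.97, 0.0, 5.17], [30.0, 1.17, 2.97, 0.0, 5.17]]]
[[[30.0, 0.39, 0.0, 0.0, 0.0], [30.0, 0.79, 0.0, 0.0, 0.0], [30.0, 1.18, 0.0, 0.0, 0.0], [30.0, 1.58, 0.0, 0.0, 0.0], [30.0, 1.97, 0.0, 0.0, 0.0], [30.0, 2.37, 0.0, 0.0, 0.0], [30.0, 2.37, 0.0, 0.0, 0.0], [30.0, 2.37, 0.0, 0.0, 0.0]]]
```

carry_out(deltas=[[[30, 0, 0, -0.4, 0], [30, 0, 0, -0.9, 0], [30, 0, 0, -1.5, 0], [30, 0, 0, -2.1, 0], [30, 0, 0, -2.6, 0], [30, 0, 0, -3.1, 0], [30, 0, 0, -3.1, 0], [30, 0, 0, -3.1, 0]]])

```text
t: 51.7
tool_pos: [0.4316, -0.0166, 0.1492]
orientation: [-0.0, 0.97, 0.242, -0.0]
ft_force: [-0.7, -0.2, -3.4]
width: 0.479
grip_force: 61.3
```

carry_out(deltas=[[[30, 0.19, 0.5, 0, 0.86], [30, 0.39, 0.99, 0, 1.72], [30, 0.58, 1.49, 0, 2.58], [30, 0.78, 1.98, 0, 3.45], [30, 0.97, 2.48, 0, 4.31], [30, 1.17, 2.97, 0, 5.17], [30, 1.17, 2.97, 0, 5.17], [30, 1.17, 2.97, 0, 5.17]]])

```text
t: 52.5
tool_pos: [0.5039, -0.079, 0.1481]
orientation: [0.0, 1.0, -0.026, -0.001]
ft_force: [-0.9, -0.1, -3.1]
width: 0.483
grip_force: 61.7
```

carry_out(deltas=[[[30, 0.37, 0, 0, 0], [30, 0.74, 0, 0, 0], [30, 1.1, 0, 0, 0], [30, 1.5, 0, 0, 0], [30, 1.9, 0, 0, 0], [30, 2.37, 0, 0, 0], [30, 2.37, 0, 0, 0], [30, 2.37, 0, 0, 0]]])

```text
t: 53.3
tool_pos: [0.576, -0.0826, 0.1492]
orientation: [0.0, 1.0, -0.026, -0.001]
ft_force: [0.0, -0.2, -3.7]
width: 0.48
grip_force: 61.7
```

Run:
```python
from plan import *
o=observe();print(o["width"],o["grip_force"],o["ft_force"],o["tool_pos"])
```

```text
0.4800398838872487 61.65686318767257 [ 0.03741842 -0.20011389 -3.66270588] [ 0.57597115 -0.08256343  0.14916568]
```

carry_out(deltas=[[[30, 0, 0, 0.2, 0], [30, 0, 0, 0.4, 0], [30, 0, 0, 0.6, 0], [30, 0, 0, 0.75, 0], [30, 0, 0, 0.9, 0], [30, 0, 0, 1, 0], [30, 0, 0, 1, 0], [30, 0, 0, 1, 0]]])

```text
t: 54.1
tool_pos: [0.576, -0.0825, 0.1198]
orientation: [-0.0, 1.0, -0.026, 0.0]
ft_force: [0.3, -0.6, -3.0]
width: 0.479
grip_force: 61.8
```

carry_out(deltas=[[[30, 0, 0, 0, 0], [75, 0, 0, 0, 0], [75, 0, 0, 0, 0], [75, 0, 0, 0, 0], [75, 0, 0, 0, 0], [75, 0, 0, 0, 0], [75, 0, 0, 0, 0], [75, 0, 0, 0, 0]]])

```text
t: 54.9
tool_pos: [0.5759, -0.0825, 0.1197]
orientation: [-0.0, 1.0, -0.026, 0.0]
ft_force: [0.7, -0.4, -1.0]
width: 0.745
grip_force: 0.0
```

carry_out(deltas=[[[75, 0, 0, -0.4, 0], [75, 0, 0, -0.8, 0], [75, 0, 0, -1.4, 0], [75, 0, 0, -2.2, 0], [75, 0, 0, -3.2, 0], [75, 0, 0, -4.2, 0], [75, 0, 0, -5.2, 0], [75, 0, 0, -6.2, 0]]])

```text
t: 55.7
tool_pos: [0.5758, -0.0826, 0.3086]
orientation: [-0.0, 1.0, -0.026, 0.001]
ft_force: [0.8, 0.5, -0.1]
width: 0.752
grip_force: 0.0
```

Run:
```python
from look import *
p,d=snap("side");X=cloud("side",d);crop(p,250,120,160,120,5,"hung3.png")
c=np.array([.607,-.249])
K=sel(X,(.518,-.29),.03,.247,.28);print("knob",len(K),K.mean(0),cv2.minEnclosingCircle((K[:,:2]*1000).astype(np.float32)) if len(K) else'')
L=sel(X,(.443,-.325),.05,.228,.245);print("lens",len(L),L.mean(0),L.min(0),L.max(0))
# knob was held at about 206 deg about the pivot
a=206;k=c+.1*np.array([np.cos(np.radians(a)),np.sin(np.radians(a))]);print(k)
plan([(45,*k,.34,a-180,14),(45,*k,.34,a-180,2)])
```

```text
knob 47 [ 0.5181 -0.2865  0.2628] ((519.2177124023438, -287.564697265625), 11.3912353515625)
lens 310 [ 0.4443 -0.3212  0.2379] [ 0.4004 -0.3687  0.2303] [ 0.4899 -0.2763  0.244 ]
[ 0.5171 -0.2928]
from [ 0.5778 -0.0831  0.3144] -3.0 tilt 0.53
[[[45.0, -0.12, 0.51, -0.06, -0.34], [45.0, -0.24, 1.01, -0.12, -0.69], [45.0, -0.36, 1.52, -0.18, -1.03], [45.0, -0.47, 2.02, -0.24, -1.38], [45.0, -0.59, 2.53, -0.31, -1.72], [45.0, -0.71, 3.04, -0.37, -2.07], [45.0, -0.83, 3.54, -0.43, -2.41], [45.0, -0.95, 4.05, -0.49, -2.76]]]
[[[45.0, -0.25, 0.45, -0.06, -0.34], [45.0, -0.51, 0.9, -0.12, -0.69], [45.0, -0.77, 1.36, -0.18, -1.03], [45.0, -1.03, 1.81, -0.24, -1.38], [45.0, -1.29, 2.26, -0.3, -1.72], [45.0, -1.54, 2.71, -0.36, -2.07], [45.0, -1.54, 2.71, -0.36, -2.07], [45.0, -1.54, 2.71, -0.36, -2.07]]]
```

View pics/hung3.png

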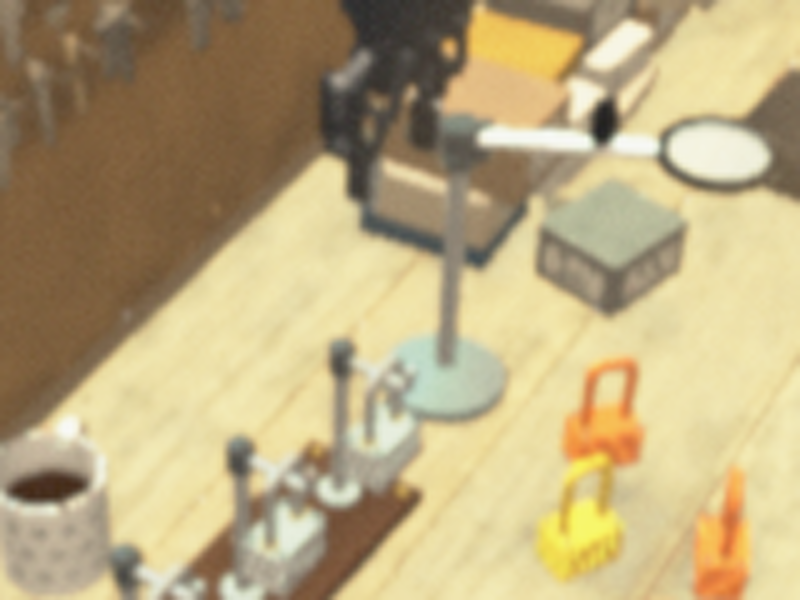

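All three locks hang on their hooks (crop 385,430; 280,540; lower left). The magnifier is still at its stop, with the knob at (605,120). Now I swing it back.

carry_out(deltas=[[[45, -0.12, 0.51, -0.06, -0.34], [45, -0.24, 1.01, -0.12, -0.69], [45, -0.36, 1.52, -0.18, -1.03], [45, -0.47, 2.02, -0.24, -1.38], [45, -0.59, 2.53, -0.31, -1.72], [45, -0.71, 3.04, -0.37, -2.07], [45, -0.83, 3.54, -0.43, -2.41], [45, -0.95, 4.05, -0.49, -2.76]]])

```text
t: 56.55
tool_pos: [0.5408, -0.203, 0.3218]
orientation: [0.0, 0.993, 0.119, 0.001]
ft_force: [0.3, -0.9, -0.3]
width: 0.451
grip_force: 0.0
```

carry_out(deltas=[[[45, -0.25, 0.45, -0.06, -0.34], [45, -0.51, 0.9, -0.12, -0.69], [45, -0.77, 1.36, -0.18, -1.03], [45, -1.03, 1.81, -0.24, -1.38], [45, -1.29, 2.26, -0.3, -1.72], [45, -1.54, 2.69, -0.3, -2], [45, -1.54, 2.69, -0.3, -2], [45, -1.54, 2.69, -0.3, -2]]])

```text
t: 57.35
tool_pos: [0.5149, -0.2917, 0.3302]
orientation: [0.0, 0.975, 0.22, 0.0]
ft_force: [1.0, 0.4, -0.4]
width: 0.447
grip_force: 0.0
```

Run:
```python
from plan import *
plan([(45,.5168,-.2917,.247,25,8)])
```

```text
from [ 0.5149 -0.2917  0.3302] 25.5 tilt 0.05
[[[45.0, 0.01, 0.0, 0.35, 0.01], [45.0, 0.01, 0.01, 0.69, 0.02], [45.0, 0.02, 0.01, 1.04, 0.03], [45.0, 0.03, 0.01, 1.39, 0.04], [45.0, 0.04, 0.02, 1.73, 0.05], [45.0, 0.04, 0.02, 2.08, 0.06], [45.0, 0.05, 0.02, 2.43, 0.07], [45.0, 0.06, 0.03, 2.77, 0.08]]]
```

carry_out(deltas=[[[45, 0.05, 0.02, 0.4, 0], [45, 0.05, 0.02, 0.9, 0], [45, 0.05, 0.02, 1.4, 0], [45, 0.05, 0.02, 1.9, 0], [45, 0.05, 0.02, 2.4, 0], [45, 0.05, 0.02, 2.75, 0], [45, 0.05, 0.02, 2.75, 0], [45, 0.05, 0.02, 2.75, 0]]])

```text
t: 58.15
tool_pos: [0.5169, -0.2914, 0.247]
orientation: [0.0, 0.975, 0.221, -0.0]
ft_force: [-0.3, -0.1, 0.7]
width: 0.449
grip_force: 0.0
```

carry_out(deltas=[[[0, 0, 0, 0, 0], [0, 0, 0, 0, 0], [0, 0, 0, 0, 0], [0, 0, 0, 0, 0], [0, 0, 0, 0, 0], [0, 0, 0, 0, 0], [0, 0, 0, 0, 0], [0, 0, 0, 0, 0]]], force=30)

```text
t: 58.95
tool_pos: [0.5172, -0.2917, 0.2479]
orientation: [0.001, 0.975, 0.221, 0.001]
ft_force: [0.3, -0.1, 5.0]
width: 0.22
grip_force: 30.0
```

carry_out(deltas=[[[0, 0, -0.2, 0, 0.59], [0, 0.02, -0.41, 0, 1.17], [0, 0.05, -0.61, 0, 1.76], [0, 0.1, -0.81, 0, 2.34], [0, 0.15, -1.01, 0, 2.93], [0, 0.22, -1.2, 0, 3.52], [0, 0.3, -1.39, 0, 4.1], [0, 0.39, -1.57, 0, 4.69]]])

```text
t: 59.75
tool_pos: [0.5083, -0.2441, 0.2479]
orientation: [0.0, 1.0, -0.024, 0.002]
ft_force: [3.8, -0.2, 3.4]
width: 0.227
grip_force: 29.9
```

carry_out(deltas=[[[0, 0, -0.2, 0, 0.59], [0, 0.02, -0.41, 0, 1.17], [0, 0.05, -0.61, 0, 1.76], [0, 0.1, -0.81, 0, 2.34], [0, 0.15, -1.01, 0, 2.93], [0, 0.22, -1.2, 0, 3.52], [0, 0.3, -1.39, 0, 4.1], [0, 0.39, -1.57, 0, 4.69]]])

```text
t: 60.55
tool_pos: [0.5224, -0.1976, 0.2479]
orientation: [0.0, 0.964, -0.266, 0.002]
ft_force: [4.0, -1.3, 1.5]
width: 0.224
grip_force: 29.8
```

carry_out(deltas=[[[0, 0, -0.2, 0, 0.59], [0, 0.02, -0.41, 0, 1.17], [0, 0.05, -0.61, 0, 1.76], [0, 0.1, -0.81, 0, 2.34], [0, 0.15, -1.01, 0, 2.93], [0, 0.22, -1.2, 0, 3.52], [0, 0.3, -1.39, 0, 4.1], [0, 0.3, -1.39, 0, 4.1]]])

```text
t: 61.35
tool_pos: [0.5513, -0.1659, 0.2479]
orientation: [-0.0, 0.885, -0.465, 0.001]
ft_force: [2.8, 0.7, 4.6]
width: 0.226
grip_force: 30.1
```

Run:
```python
from plan import *
o=observe();print(o["width"],o["grip_force"],o["ft_force"])
p=o["tool_pos"];v=p[:2]-np.array([.607,-.249]);a=np.degrees(np.arctan2(v[1],v[0]));print("r,ang",np.hypot(*v),a)
plan(arc(.607,-.249,.1,p[2],a,101,6,0,-180))
```

```text
0.22594511298827838 30.096795558929443 [2.78885493 0.73518682 4.64193579]
r,ang 0.09998477249140211 123.82356256392224
from [ 0.5513 -0.1659  0.2479] -55.4 tilt 0.16
[[[0.0, 0.01, -0.22, 0.0, 0.76], [0.0, 0.03, -0.44, 0.0, 1.4], [0.0, 0.07, -0.66, 0.0, 2.03], [0.0, 0.13, -0.87, 0.0, 2.67], [0.0, 0.2, -1.08, 0.0, 3.3], [0.0, 0.28, -1.29, 0.0, 3.93], [0.0, 0.28, -1.29, 0.0, 3.93], [0.0, 0.28, -1.29, 0.0, 3.93]]]
```

carry_out(deltas=[[[0, 0.01, -0.22, 0, 0.7], [0, 0.03, -0.44, 0, 1.4], [0, 0.07, -0.66, 0, 2.03], [0, 0.13, -0.87, 0, 2.67], [0, 0.2, -1.08, 0, 3.3], [0, 0.28, -1.29, 0, 3.93], [0, 0.28, -1.29, 0, 3.93], [0, 0.28, -1.29, 0, 3.93]]])

```text
t: 62.15
tool_pos: [0.5877, -0.1496, 0.2479]
orientation: [-0.002, 0.772, -0.635, 0.001]
ft_force: [1.0, 7.2, 6.1]
width: 0.224
grip_force: 30.3
```

carry_out(deltas=[[[0, 0, 0, 0, 0], [45, 0, 0, 0, 0], [45, 0, 0, 0, 0], [45, 0, 0, 0, 0], [45, 0, 0, 0, 0], [45, 0, 0, 0, 0], [45, 0, 0, -0.5, 0], [45, 0, 0, -1, 0]]])

```text
t: 62.95
tool_pos: [0.586, -0.1512, 0.2767]
orientation: [0.001, 0.772, -0.636, -0.001]
ft_force: [0.6, 1.1, 0.4]
width: 0.45
grip_force: 0.0
```

carry_out(deltas=[[[45, 0, 0, -0.8, 0], [45, 0, 0, -1.6, 0], [45, 0, 0, -2.4, 0], [45, 0, 0, -3.2, 0], [45, 0, 0, -4, 0], [45, 0, 0, -4, 0], [45, 0, 0, -4, 0], [45, 0, 0, -4, 0]]])

```text
t: 63.75
tool_pos: [0.586, -0.151, 0.3958]
orientation: [0.0, 0.772, -0.636, -0.001]
ft_force: [0.4, 0.1, -0.7]
width: 0.447
grip_force: 0.0
```

Run:
```python
from look import *
p,d=snap("side");X=cloud("side",d);crop(p,230,120,160,120,5,"end.png")
L=sel(X,(.57,-.07),.06,.228,.245);print("lens",len(L),L.mean(0),L.min(0),L.max(0));hooks("side",X)
p,d=snap("top");crop(p,240,150,160,120,5,"endtop.png")
```

```text
lens 410 [ 0.5684 -0.0702  0.2382] [ 0.5254 -0.1271  0.2307] [ 0.6121 -0.026   0.2435]
side hook a 69 line angle to front 9.0 mean lateral mm -2.6
side hook b 61 line angle to front 7.6 mean lateral mm -3.1
side hook c 57 line angle to front 15.5 mean lateral mm -3.7
```

View pics/end.png

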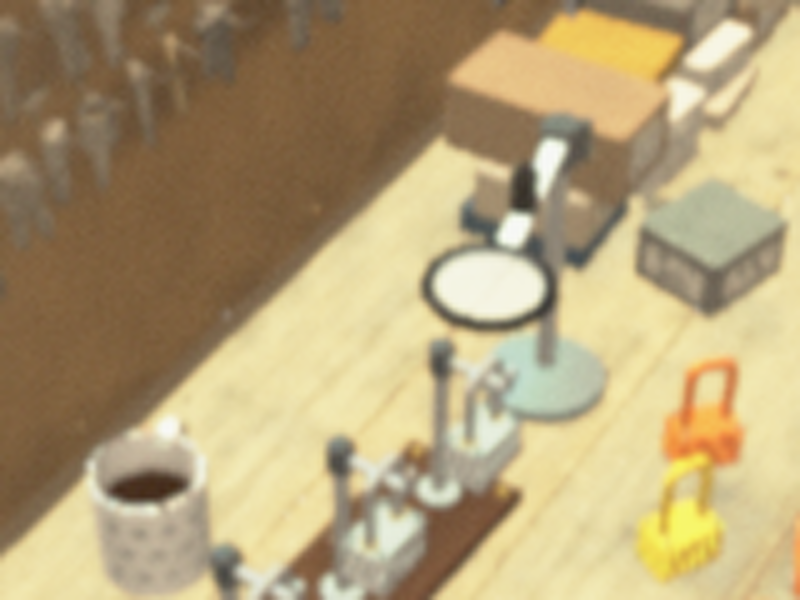

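View pics/endtop.png

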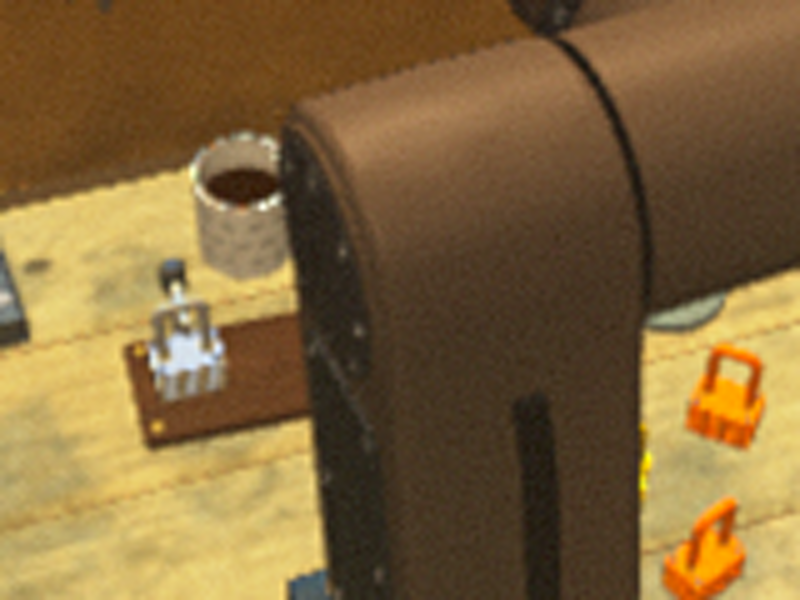

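Both views show the lens over hook c, all three locks hanging on hooks that face the front, and the bystanders undisturbed. Handing in.

```bash
python3 -c "
from bench import *
print(finish_job())"
```

```text
the job is handed in; nothing more can be done
None
```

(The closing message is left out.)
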